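Dock the scraps caddy and latch it with the quarter-turn lever

TASK

The rinsed green food-scraps caddy stands in one bay of the orange drying tray. Set it down upright on the runway of the steel dock, in front of the hood, and let go of it; then take it again and push it fully home under the hood and let go, with the red lever still open. Then push the lever through its quarter turn to the end stop so that it bars the caddy's front, and leave the tumblers, the milk jug and the tea tin where they stand.

Things in the scene. Friction and masses are not known exactly. Their poses are not given: they have to be found in the camera images.
- caddy: Loose closed green plastic caddy, 0.25 to 0.5 kg: body 150 mm long (x), 60 mm wide (y), 80 mm high; origin at the centre of its underside, z up. +x is its back (handle nearer this end), -x its front (small yellow plate). Starts in either bay of the tray, its walls within 15 mm, so only the handle and the top 9 mm of body stick out. Later its front part can be gripped across the 60 mm.
- caddy_handle (a point): Top centre of the caddy's black handle, 20 mm towards the caddy's +x from its origin and 110 mm above its underside. The handle runs along the caddy's x: 50 mm long, 14 mm thick (y), rising from 80 to 110 mm; a loop with a 16 mm high bar on top. Under the dock's hood it cannot be held.
- tray: Fixed deep orange plastic tray, 176 mm (x) x 172 mm (y) x 75 mm high, walls and floor 4 mm, origin at the centre of its underside. A wall along x makes two bays of 80 x 168 mm, centres 42 mm either side of the origin in y. The caddy stands in one, its x within 0.05 rad of the tray's x; a low dish scrubber (110 x 55 x 30 mm) lies in the other.
- dock: Fixed steel dock; origin on the table under the lane's centre line, x along the lane into the hood, y left, z up. Runway: flat plate 8 mm thick, y -60 to 60 mm, x -165 to 105 mm, open at both sides in front of the hood. Hood: x 2 to 104 mm, 74 mm wide inside, open towards -x, inner face of the back wall (the stop) at x = 100 mm.
- dock_hood (a point): Middle of the hood's front edge on the underside of its roof, 130 mm above the table (dock x = 2 mm); the roof is 4 mm thick with a 3 mm black trim on top. Only the back 98 mm of a fully home caddy is under the hood; the front 52 mm sticks out in the open.
- dock_home (a point): Where the caddy's origin lies when fully home: dock x = 25 mm, y = 0, on the plate 8 mm above the table. The caddy's back (+x end) is then against the back wall, its x along the dock's x, its front end at dock x = -50 mm.
- lever (a joint): Angle (rad) of the red lever about its vertical pivot, counter-clockwise from above. 0 = open, pointing along the dock's -x beside the lane (starts 0 to 0.12). 1.571 = end stop, pointing along the dock's -y across the lane, 8 mm clear of a home caddy's front; a caddy well short of home blocks it. Stiff hinge, 0.15 N m (about 1.2 N at the grip): stays where left.
- lever_pivot (a point): On the lever's vertical pivot axis, fixed on the dock at x = -66 mm, y = 90 mm (53 mm above the table), on a boss of 14 mm radius.
- lever_grip (a point): Top centre of the lever's upright red grip post, 135 mm from the pivot; it moves with the lever. Post: round, 22 mm across, from 62 to 105 mm above the table. Lever bar: 16 mm wide, 18 mm high, 44 to 62 mm above the table, ending 11 mm beyond the post's centre.
- tumbler0: Loose clear glass tumbler, 68 mm across the rim, 110 mm high, origin under its centre, z up. A bystander: leave it standing.
- tumbler1: Loose clear glass tumbler, 68 mm across the rim, 110 mm high, origin under its centre, z up. A bystander: leave it standing.
- tumbler2: Loose clear glass tumbler, 68 mm across the rim, 110 mm high, origin under its centre, z up. A bystander: leave it standing.
- jug: Loose white ceramic milk jug, 100 mm across, 150 mm high, handle to its +y reaching 84 mm from the axis; origin under its centre, z up. A bystander: leave it standing.
- tin: Loose tea tin with a blue label, 80 mm across, 130 mm high, origin under its centre, z up. A bystander: leave it standing.
Not all that is in view belongs to the job. Several things have the shape of the caddy; the one meant has the colours described above.

How it is judged (in metres and radians):
On the way, in this order (a step that is already met when the one before it is completed fails the run):
1. the caddy stands upright on the dock's runway, still at least 40 mm short of home, let go, the lever still open (x of caddy in the frame of dock between -0.16 and -0.015 m and y of caddy in the frame of dock between -0.035 and 0.035 m and z of caddy in the frame of dock between 0.003 and 0.014 m and angle between caddy's own z axis and vertical below 0.1 rad and contact force between the fingers and caddy below 0.5 N and value of joint lever below 0.4 rad), for 0.2 s.
2. the caddy is home under the hood (within 10 mm of the back wall) and let go, the lever still open (below 0.4 rad) (x of caddy in the frame of dock between 0.015 and 0.032 m and y of caddy in the frame of dock between -0.015 and 0.015 m and angle between the x axis of caddy and the x axis of dock, either way round below 0.15 rad and z of caddy in the frame of dock between 0.003 and 0.014 m and angle between caddy's own z axis and vertical below 0.1 rad and contact force between the fingers and caddy below 0.5 N and value of joint lever below 0.4 rad), for 0.2 s.
At the end, for the whole second after the job is handed in: The caddy stands upright and at rest on the dock plate, its back within 10 mm of the hood's back wall, within 15 mm of the lane's centre line and 0.15 rad of its direction, let go; the lever is at rest within 0.11 rad of its end stop (x of caddy in the frame of dock between 0.015 and 0.032 m and y of caddy in the frame of dock between -0.015 and 0.015 m and angle between the x axis of caddy and the x axis of dock, either way round below 0.15 rad and z of caddy in the frame of dock between 0.003 and 0.014 m and angle between caddy's own z axis and vertical below 0.1 rad and value of joint lever above 1.46 rad and velocity of joint lever between -0.05 and 0.05 rad/s and linear speed of caddy below 0.02 m/s and contact force between the fingers and caddy below 0.5 N); the robot touches nothing.
It fails at once if tumbler0 is shifted by more than 30 mm or tipped (distance of tumbler0 from where it was at the start of the episode above 0.03 m or angle between tumbler0's own z axis and vertical above 0.4 rad).
It fails at once if tumbler1 is shifted by more than 30 mm or tipped (distance of tumbler1 from where it was at the start of the episode above 0.03 m or angle between tumbler1's own z axis and vertical above 0.4 rad).
It fails at once if tumbler2 is shifted by more than 30 mm or tipped (distance of tumbler2 from where it was at the start of the episode above 0.03 m or angle between tumbler2's own z axis and vertical above 0.4 rad).
It fails at once if jug is shifted by more than 30 mm or tipped (distance of jug from where it was at the start of the episode above 0.03 m or angle between jug's own z axis and vertical above 0.4 rad).
It fails at once if tin is shifted by more than 30 mm or tipped (distance of tin from where it was at the start of the episode above 0.03 m or angle between tin's own z axis and vertical above 0.4 rad).
It also fails if it takes over 67 s, if anything falls off the work surface, if the arm or the gripper's body presses on something with over 40 N, if the wrist force passes 120 N, or if a joint passes its speed limit or range.

ROBOT

A 6-joint arm with a two-finger parallel gripper is mounted at the origin on the work surface. World frame = base frame: x ahead of the robot, y to its left, z up, the work surface at z = 0. Lengths are in m, angles in degrees, forces in N, time in s.
With the tool pointing down it reaches from about 0.35 to 0.875 m from the base axis. Payload 4.2 kg.
Tool frame: the origin (TCP) lies between the finger pads; the fingertips stand 17 mm ahead of it and the grasp point (between the pads) lies 2 mm behind it; z points along the fingers, y is the direction in which the jaws open and shut (so a half turn about z gives the same grasp; the last joint's range is limited). The gripper opens to 87 mm and grips with 3 to 60 N. Pads are 19 mm wide; open, the fingers measure 117 mm over their backs; the gripper's body (75 mm by 190 mm) begins 51 mm behind the grasp point.
Start: joints at [89.989, 22.042, 0.453, 0, -68.411, -14.817], TCP at [0.16, 0.604, 0.24] pointing down, gripper open.
Joint ranges: [-179.83, 179.83], [-69.29, 118.12], [-61.27, 80.66], [-181.25, 117.63], [-171.15, -9.14], [-177.46, 177.46]. Speed limits (degrees/s): [159.86, 159.86, 180, 180, 180, 180].

INTERFACE

Orientations are given as a 3x3 rotation matrix whose columns are the frame's x, y, z axes.
In Python, from station import r gives the robot as it stands.
- The arm moves only by the shell command python3 -m creep 'ROWS'. ROWS is JSON, a list of rows, each a list of 7 numbers: the opening, from 0 (shut) to 1 (fully open), then the shift along the tool's x, y, z scaled (see below), then the turn, a rotation vector about the tool's x, y, z scaled (see below). A call has 1 to 5 rows; each row is the pose to reach, as a shift and turn from the pose measured when the call began, along the tool's axes at that moment, turning the shorter way round; what a row does not reach only later rows make up. The controller multiplies each number of a shift by 300 mm and each number of a turn by 180 degrees. A row lasts 1/12 s, in which the tool goes at most 41.7 mm and 7.16 degrees, less where a joint would pass 70% of its speed; a pose out of reach is approached as far as the arm can. A call with a number of a shift or a turn outside -1 to 1 is refused whole. A call with a gripper value outside its range is refused whole. The fingers move at their own pace and stop on an object; the grip force is fixed at half the most. Time passes only in rows, so rows that repeat a pose let the fingers close. It gives the time, the measured TCP pose, the force and the opening at its end, in the units of the state.
- r.sense(): the state, without advancing time (a new reading comes with each control period).
- r.capture(name): name is "side" or "top" or "wrist"; returns the picture (480x640x3 uint8, blue, green, red); there is no depth.
- r.camera_model(name): a dict with "mtx" (3x3 intrinsics, pixels), "dist" ([k1, k2, p1, p2, k3] as OpenCV has them; the pictures are not rectified), "R" (3x3) and "t" (3): a world point X has camera coordinates R X + t; the wrist camera has in their place "mount" (4x4, takes a point from camera to tool coordinates, whose origin is the TCP and whose axes are the flange's). Camera axes: x right, y down, z forward; pixel columns grow to the right and rows downward; lengths in m; the calibration is good to about 2 mm. A picture is of the moment at which its call begins: read the wrist's pose just before it. camera_model takes no time and is no camera call.
- r.finish_job(): hands the job in, once; it reports no verdict.
Trained networks look in the newest picture that a camera, given by its name, has taken for a name from the list of things; names that differ only in an ending like _2 or _b are one class to them, and where a whole thing is asked for, a point or a joint stands for the part that bears it (a point fixed in the world has none). Each returns a list of dicts, best first, with "score" (0 to 1); they miss things now and then, are a little off and sometimes report something else, mostly with a low value. They report only what shows in the picture. A call takes as long as a camera call. They do not tell look-alikes from the thing itself.
- r.recognise(camera, target): "rect" ([left, top, right, bottom] as shares, 0 to 1, of the picture: columns of its width, rows of its height, round what is visible of it).
- r.outline_of(camera, target): "pixels" (480x640 bool, what is visible of it) and "rect" ([left, top, right, bottom] as shares, 0 to 1, of the picture: columns of its width, rows of its height, round what is visible of it).
The state is a dict: "time_s": time; "joints": joint angles; "joint_velocities": joint speeds; "effort": joint torques, N m; "tcp_pos": TCP position; "ee_rot": TCP orientation; "wrist_force": force on the tool from outside, world axes, zero at the start; "moment": the same for the moment, N m; "gripper_width": opening from 0.0 (shut) to 1.0 (fully open).
Only numpy, scipy, OpenCV 4.12 (cv2) and the standard library are available. Lean on these libraries where they do the work, as an engineer would, in place of code of your own. Each camera call takes 0.05 s, during which the arm holds its last target.

## Working session

There is one attempt and no reset: what is moved stays moved. The work goes in short steps, Python scripts to look and compute and a shell command to move; the robot and the scene stay as the last step left them, time stands still between calls to the robot, and variables do not carry over. Pictures are saved under pics/ and viewed, and the job is handed in when it is done.

```bash
ls; mkdir -p pics; python3 - <<'E'
from station import r
import cv2
print(r.sense())
for n in ("side","top","wrist"):
    im=r.capture(n); cv2.imwrite(f"pics/a_{n}.png",im)
    m=r.camera_model(n); print(n,{k:(v.tolist() if hasattr(v,'tolist') else v) for k,v in m.items()})
E
```

```text
pics
{'time_s': 0.0, 'joints': array([ 8.99887449e+01,  2.20909601e+01,  3.77870269e-01, -2.91622593e-02,
       -6.84104112e+01, -1.48165205e+01]), 'joint_velocities': array([-0.06226314, -0.00330482, -0.01429788,  0.02542625,  0.01421574,
       -0.01824929]), 'effort': array([ 1.53171575e-03, -3.90661955e+01,  1.87407500e+01,  4.21969727e+00,
        1.09793327e-02, -2.01165622e-04]), 'tcp_pos': array([0.15978157, 0.60363359, 0.23844398]), 'ee_rot': array([[ 9.66651388e-01, -2.56095431e-01, -4.73692681e-04],
       [-2.56095852e-01, -9.66648990e-01, -2.15536024e-03],
       [ 9.40833590e-05,  2.20479270e-03, -9.99997565e-01]]), 'wrist_force': array([-0.01862718,  0.80328945, -0.01108947]), 'moment': array([ 0.0323794 , -0.00912919, -0.01219823]), 'gripper_width': 1.0006129290720778}
side {'mtx': [[565.051760579344, 0.0, 330.9786405551899], [0.0, 565.051760579344, 233.26808177544478], [0.0, 0.0, 1.0]], 'dist': [-0.010551060531082916, 0.0, 0.0, 0.0, 0.0], 'R': [[-0.9059941128530723, -0.42269898763439845, 0.02236589654874439], [-0.2837488717034842, 0.5672679481510381, -0.773106495126
[... 368 characters left out ...]
1825997791246424], [-0.9975152219933645, -0.013221535022320128, -0.06919951519470437], [0.0694244321096436, -0.017385278910598177, -0.9974357123661929]], 't': [-0.10509432988953248, 0.5206088590819106, 1.1518959725998028]}
wrist {'mtx': [[374.1490357436723, 0.0, 315.9879322706536], [0.0, 374.1490357436723, 239.09923795705916], [0.0, 0.0, 1.0]], 'dist': [-0.030893563874735547, 0.0, 0.0, 0.0, 0.0], 'mount': [[0.000840122750821149, -0.9667258037845767, -0.25581343688482794, 0.06893316977196999], [0.9999996249810326, 0.0007583676806169652, 0.000418229907910113, -0.0009902170188654802], [-0.00021031300109018947, -0.2558136923143977, 0.966726078366006, -0.14554441291279055], [0.0, 0.0, 0.0, 1.0]]}
```

View pics/a_top.png

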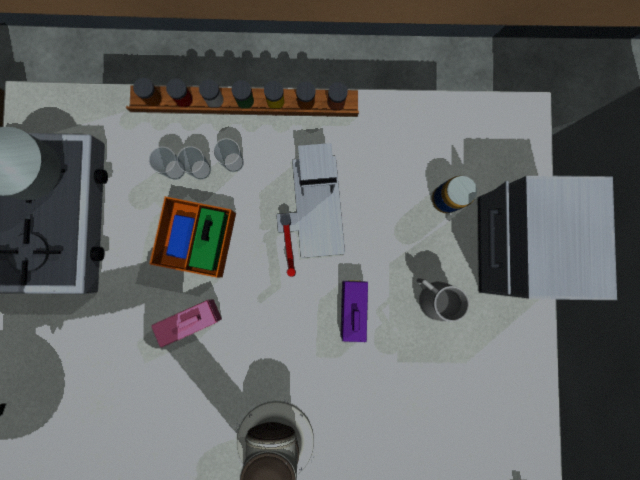

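View pics/a_side.png

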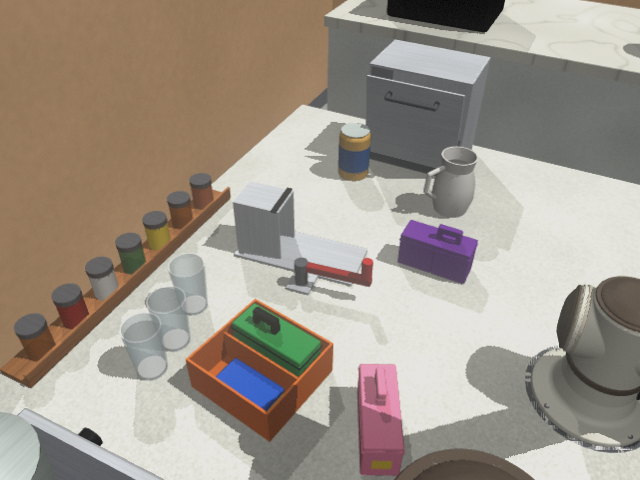

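View pics/a_wrist.png

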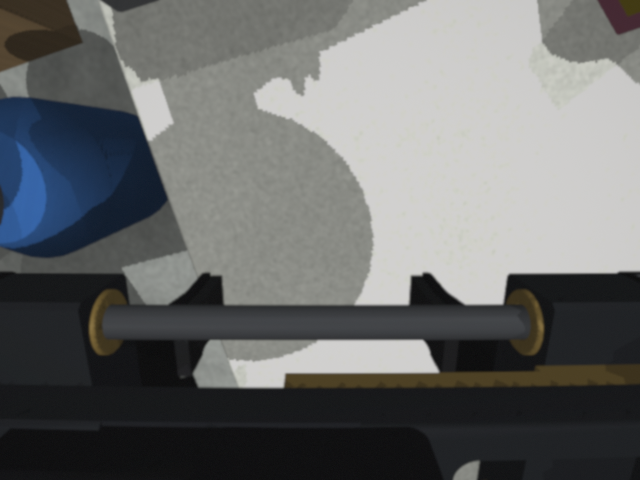

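The top view shows the green caddy in the right bay of the tray at about (208,240), with its handle at (208,228). The dock's hood is at about (318,165) and its runway runs down to row 255. The red lever runs from (285,215) to (291,271). The purple and pink boxes are decoys. The tumblers stand at (165–230,155), the tin at (455,195) and the jug at (440,300).

```bash
cat > h.py <<'E'
import numpy as np, cv2
from station import r
def cam(n):
    m=r.camera_model(n); m={k:np.array(v) for k,v in m.items()}
    if 'mount' in m:
        s=r.sense(); T=np.eye(4); T[:3,:3]=s['ee_rot']; T[:3,3]=s['tcp_pos']
        W=np.linalg.inv(T@m['mount']); m['R']=W[:3,:3]; m['t']=W[:3,3]
    return m
def und(m,px):
    return cv2.undistortPoints(np.array(px,float).reshape(-1,1,2),m['mtx'],m['dist']).reshape(-1,2)
def ray(m,px):
    u=und(m,[px])[0]; d=m['R'].T@np.array([u[0],u[1],1]); o=-m['R'].T@m['t']; return o,d/np.linalg.norm(d)
def plane(m,px,z):
    o,d=ray(m,px); return o+d*(z-o[2])/d[2]
def tri(obs): # [(m,px),...]
    A=np.zeros((3,3));b=np.zeros(3)
    R=[ray(m,p) for m,p in obs]
    for o,d in R:
        P=np.eye(3)-np.outer(d,d);A+=P;b+=P@o
    X=np.linalg.solve(A,b)
    return X,[np.linalg.norm((np.eye(3)-np.outer(d,d))@(X-o)) for o,d in R]
def proj(m,X):
    X=np.atleast_2d(X).astype(float)
    return cv2.projectPoints(X,cv2.Rodrigues(m['R'])[0],m['t'],m['mtx'],m['dist'])[0].reshape(-1,2)
def q(im): cv2.imwrite
E
python3 - <<'E'
from h import *
import pickle
out={}
for c in ("top","side"):
    r.capture(c)
    for n in ("caddy_handle","caddy","tray","dock","lever_grip","lever","tumbler0","jug","tin"):
        L=r.outline_of(c,n)
        for d in L[:4]:
            ys,xs=np.nonzero(d['pixels'])
            rc=cv2.minAreaRect(np.stack([xs,ys],1).astype(np.float32)) if len(xs) else None
            print(c,n,round(d['score'],2),len(xs),[round(float(v)) for v in (np.array(d['rect'])*[640,480,640,480])], rc and [np.round(v,1) for v in rc])
        out[c,n]=L
pickle.dump(out,open('o.pkl','wb'))
for n in("top","side"):
    im=cv2.imread(f"pics/a_{n}.png")
    c=im[120:290,130:360] if n=="top" else im[170:440,110:400]
    cv2.imwrite(f"pics/b_{n}.png",cv2.resize(c,None,fx=3 if n=="top" else 2.2,fy=3 if n=="top" else 2.2,interpolation=cv2.INTER_CUBIC))
E
```

```text
top caddy_handle 0.78 1682 [151, 301, 222, 349] [array([185.5, 321.8]), array([26. , 68.5]), np.float64(65.2)]
top caddy_handle 0.77 1706 [187, 211, 226, 269] [array([208.2, 239.1]), array([28.8, 60.2]), np.float64(11.6)]
top caddy_handle 0.66 1550 [337, 281, 364, 341] [array([353.6, 311.1]), array([26.4, 62. ]), np.float64(1.1)]
top caddy 0.68 1685 [148, 298, 220, 347] [array([186.3, 322.1]), array([25.8, 68.4]), np.float64(66.0)]
top caddy 0.63 1719 [191, 208, 225, 272] [array([207.9, 239.5]), array([29.8, 60.2]), np.float64(11.3)]
top tray 0.67 2795 [147, 196, 236, 276] [array([193.1, 236.9]), array([74.7, 71. ]), np.float64(12.3)]
top dock 0.67 5505 [276, 142, 345, 277] [array([307.9, 209.1]), array([130.3,  65.1]), np.float64(84.3)]
top lever_grip 0.8 447 [279, 216, 292, 275] [array([287., 245.]), array([60.7, 10.2]), np.float64(85.4)]
top lever_grip 0.31 1700 [414, 279, 472, 319] [array([441.2, 301. ]), array([57. , 38.5]), np.float64(9.5)]
top lever 0.75 407 [283, 213, 296, 278] [array([287.4, 245.5]), array([59.4, 10.1]), np.float64(86.6)]
top lever 0.63 5518 [274, 141, 348, 
[... 1483 characters left out ...]
, 372, 285] [array([333., 272.]), array([28., 78.]), np.float64(90.0)]
side lever 0.58 1119 [295, 256, 374, 289] [array([333., 272.]), array([28., 78.]), np.float64(90.0)]
side tumbler0 0.84 2333 [121, 311, 167, 380] [array([146.7, 345.3]), array([67.5, 41.7]), np.float64(69.4)]
side tumbler0 0.79 1921 [146, 285, 193, 353] [array([173.3, 317.3]), array([64.3, 39.5]), np.float64(65.8)]
side tumbler0 0.67 1690 [167, 255, 205, 318] [array([189.1, 284.3]), array([62.8, 36.1]), np.float64(81.9)]
side jug 0.58 2763 [422, 148, 478, 222] [array([450.6, 180.8]), array([50.4, 72. ]), np.float64(14.0)]
side tin 0.59 1666 [335, 125, 374, 181] [array([352.7, 151.6]), array([32.5, 57.6]), np.float64(4.8)]
```

View pics/b_top.png

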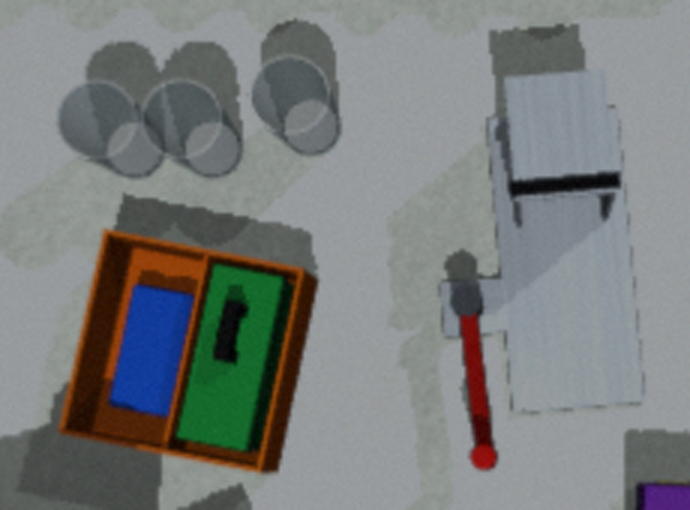

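View pics/b_side.png

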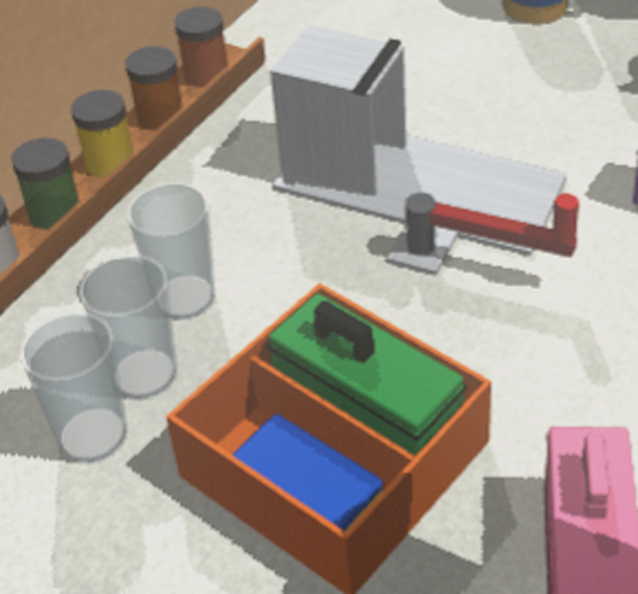

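```bash
python3 - <<'E'
from h import *
T=cam("top");S=cam("side")
t=lambda x,y:(130+x/3-.33,120+y/3-.33)
s=lambda x,y:(110+x/2.2-.27,170+y/2.2-.27)
P={'handle front end top':(t(229,331),s(372,338)) ,'handle back end top':(t(238,297),s(322,303)),
'caddy front-right':(t(244,452),s(464,381)),'caddy front-left':(t(178,437),s(413,429)),'caddy back-left':(t(212,263),s(270,340)),
'lever grip top':(t(484,456),s(567,202)),'pivot top':(t(466,296),s(421,203)),
'runway fr':(t(643,403),s(565,174)),'runway fl':(t(512,411),s(529,251)),
'trim L':(t(512,193),s(359,92)),'trim R':(t(620,186),s(402,43)),'roof backL':(t(507,75),s(274,70)),'roof backR':(t(604,70),s(318,27)),
'tray fr':(t(270,470),s(491,384)),'tray fl':(t(63,430),s(352,527)),'tray bl':(t(107,231),s(171,418)),'tray br':(t(315,274),s(320,287)),
}
for k,(a,b) in P.items():
    X,e=tri([(T,a),(S,b)]); print(k,np.round(X*1000,1),np.round(np.array(e)*1000,1))
E
```

```text
handle front end top [528.5 170.9  94.4] [11.8 11.8]
handle back end top [564.6 164.9 108.3] [1.8 1.8]
caddy front-right [439.7 163.6  78.9] [0. 0.]
caddy front-left [452.9 219.5  77.7] [1.4 1.4]
caddy back-left [596.6 194.1  78.9] [1.7 1.7]
lever grip top [438.4 -37.5 100.9] [0.4 0.4]
pivot top [573.6 -19.   60.5] [2.1 2.1]
runway fr [ 488.7 -175.3    6.5] [1. 1.]
runway fl [478.8 -58.3   5.6] [0.3 0.3]
trim L [652.4 -57.2 134. ] [1.5 1.5]
trim R [ 657.5 -145.5  132.5] [0.9 0.9]
roof backL [746.1 -53.3 131.7] [2.4 2.4]
roof backR [ 749.1 -133.2  131.7] [4.9 4.9]
tray fr [425.  144.8  62.8] [0.2 0.2]
tray fl [454.7 312.8  79.2] [1.8 1.8]
tray bl [624.7 285.7  70.6] [0.7 0.7]
tray br [595.4 112.5  62. ] [3.2 3.2]
```

Two-view measurements, all reading about 4 mm low in z:
- **Caddy:** yaw about -10.5°, handle top near (0.55, 0.17).
- **Dock:** origin about (0.648, -0.104), yaw about 4.6°.

The pivot comes out where the text says it should. I'll move towards the caddy and turn the tool so the camera side faces away from the hood.

```bash
python3 -m creep '[[1,0.105,0.07,-0.02,0,0,0.038],[1,0.21,0.14,-0.04,0,0,0.076],[1,0.315,0.21,-0.06,0,0,0.114],[1,0.42,0.28,-0.08,0,0,0.152],[1,0.525,0.35,-0.1,0,0,0.19]]'; python3 -c "
from h import *
s=r.sense();print(s['joints'],s['tcp_pos'],s['ee_rot'])"
```

```text
time_s: 1.57
tcp_pos: [0.2861, 0.4609, 0.27]
ee_rot: [[0.652, -0.758, 0.0], [-0.758, -0.652, 0.0], [-0.0, -0.0, -1.0]]
wrist_force: [0.7, -0.3, -0.2]
gripper_width: 0.997
[ 7.53063640e+01  1.27739207e+01 -8.36239645e+00  6.99808464e-03
 -6.88475727e+01 -3.46389306e+01] [0.28610173 0.46091794 0.26997894] [[ 6.51700803e-01 -7.58476124e-01  1.81505690e-04]
 [-7.58476143e-01 -6.51700761e-01  2.43088058e-04]
 [-6.60890916e-05 -2.96088418e-04 -9.99999954e-01]]
```

```bash
python3 -m creep '[[1,0.13,0,-0.02,0,0,0.039],[1,0.26,0,-0.03,0,0,0.078],[1,0.39,0,-0.03,0,0,0.117],[1,0.52,0,-0.03,0,0,0.156],[1,0.65,0,-0.03,0,0,0.195]]'; python3 -c "
from h import *
s=r.sense();print(s['joints'],s['tcp_pos'],s['ee_rot'])"
```

```text
time_s: 1.98
tcp_pos: [0.4141, 0.3114, 0.2795]
ee_rot: [[0.091, -0.996, 0.001], [-0.996, -0.091, 0.001], [-0.001, -0.001, -1.0]]
wrist_force: [0.7, 0.6, -0.6]
gripper_width: 1.0
[ 5.49129087e+01  9.93813294e+00 -1.06180350e+01  3.13152928e-03
 -6.93671797e+01 -4.96663290e+01] [0.41406026 0.31140501 0.27946522] [[ 9.14617190e-02 -9.95808263e-01  8.10871775e-04]
 [-9.95808104e-01 -9.14608369e-02  1.06532271e-03]
 [-9.86694149e-04 -9.04908931e-04 -9.99999104e-01]]
```

```bash
python3 -m creep '[[1,0.1,-0.08,0,0,0,0.039],[1,0.2,-0.16,0,0,0,0.078],[1,0.3,-0.24,0,0,0,0.117],[1,0.4,-0.32,0,0,0,0.156],[1,0.49,-0.39,0,0,0,0.195]]'
python3 -m creep '[[1,0,0,0,0,0,0.039],[1,0,0,0,0,0,0.078],[1,0,0,0,0,0,0.117],[1,0,0,0,0,0,0.156],[1,0,0,0,0,0,0.195]]'
python3 -m creep '[[1,0,0,0,0,0,0.039],[1,0,0,0,0,0,0.078],[1,0,0,0,0,0,0.117],[1,0,0,0,0,0,0.156],[1,0,0,0,0,0,0.19]]'
python3 - <<'E'
from h import *
s=r.sense();print(s['joints'],s['tcp_pos'],s['ee_rot'],np.degrees(np.arctan2(s['ee_rot'][1,0],s['ee_rot'][0,0])))
im=r.capture("wrist");cv2.imwrite("pics/c.png",im)
E
```

```text
time_s: 2.4
tcp_pos: [0.5453, 0.1738, 0.2796]
ee_rot: [[-0.504, -0.864, 0.001], [-0.864, 0.504, 0.001], [-0.002, -0.001, -1.0]]
wrist_force: [0.2, 0.8, -0.4]
gripper_width: 0.996
time_s: 2.82
tcp_pos: [0.5455, 0.1736, 0.2797]
ee_rot: [[-0.911, -0.411, 0.001], [-0.411, 0.911, 0.001], [-0.002, 0.001, -1.0]]
wrist_force: [-0.0, 0.7, 0.5]
gripper_width: 0.999
time_s: 3.23
tcp_pos: [0.5454, 0.1736, 0.2797]
ee_rot: [[-0.984, 0.178, 0.001], [0.178, 0.984, 0.001], [-0.001, 0.002, -1.0]]
wrist_force: [-0.1, -0.0, -0.3]
gripper_width: 0.997
[ 3.38536082e+01  1.53831076e+01 -3.43289149e+00 -1.87056870e-02
 -7.10705636e+01 -1.34095955e+02] [0.54544891 0.17357075 0.27970773] [[-0.98404479  0.17791484  0.00147217]
 [ 0.17791684  0.98404459  0.00135939]
 [-0.00120683  0.00159963 -0.99999799]] 169.7515474647067
```

View pics/c.png

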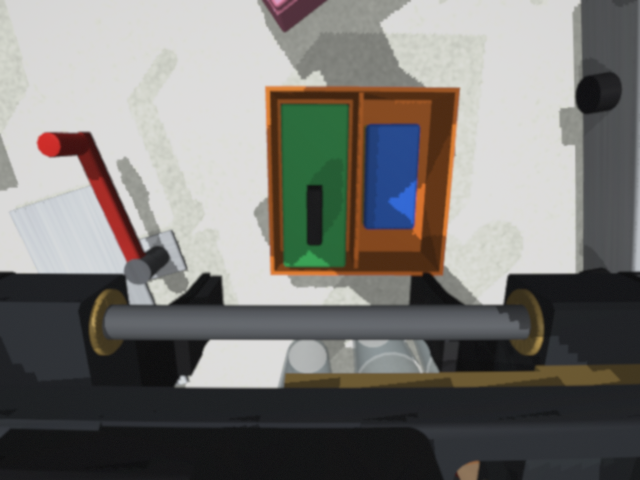

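The wrist picture shows the green caddy at columns 281–348, rows 105–268. Its handle is at about (315,215) and runs parallel to the picture's columns.

```bash
python3 - <<'E'
from h import *
m=cam("wrist");T=cam("top");S=cam("side")
im=cv2.imread("pics/c.png")
cv2.imwrite("pics/c2.png",cv2.resize(im[80:290,250:470],None,fx=2.8,fy=2.8,interpolation=cv2.INTER_CUBIC))
for p in [(314.5,186),(314.5,244),(307,215),(322,215)]: print('h',p,np.round(plane(m,p,.114)*1000,1))
for p in [(281,105),(348,105),(346,268),(282,268)]: print('b',p,np.round(plane(m,p,.084)*1000,1))
a=plane(m,(314.5,186),.114);b=plane(m,(314.5,244),.114)
print(proj(T,[a,b]),proj(S,[a,b]))
# height of caddy front-left corner via wrist+top+side
t=lambda x,y:(130+x/3-.33,120+y/3-.33)
s=lambda x,y:(110+x/2.2-.27,170+y/2.2-.27)
for k,w,a,b in [('c fl',(348,105),t(178,437),s(413,429)),('c fr',(281,105),t(244,452),s(464,381)),('handle back top',(314.5,244),t(238,297),s(322,303))]:
    for o in ([(m,w),(T,a)],[(m,w),(S,b)]):
        X,e=tri(o); print(k,np.round(X*1000,1),np.round(np.array(e)*1000,1))
E
```

```text
h (314.5, 186) [512.5 179.7 114. ]
h (314.5, 244) [561.6 170.7 114. ]
h (307, 215) [535.4 169.1 114. ]
h (322, 215) [537.7 181.5 114. ]
b (281, 105) [441.9 163.2  84. ]
b (348, 105) [452.3 220.2  84. ]
b (346, 268) [598.8 194.6  84. ]
b (282, 268) [587.7 134.   84. ]
[[202.02869497 240.29332835]
 [206.34937008 220.29104939]] [[277.28617774 320.98333072]
 [254.63108187 307.80701803]]
c fl [451.4 221.6  68.4] [0.3 0.3]
c fl [452.7 221.   79.9] [0.8 0.8]
c fr [440.6 163.1  79.5] [0.9 0.9]
c fr [440.8 162.4  77. ] [0.5 0.5]
handle back top [568.2 169.6  90.5] [0.2 0.2]
handle back top [560.  170.4 115.7] [1.1 1.1]
```

View pics/c2.png

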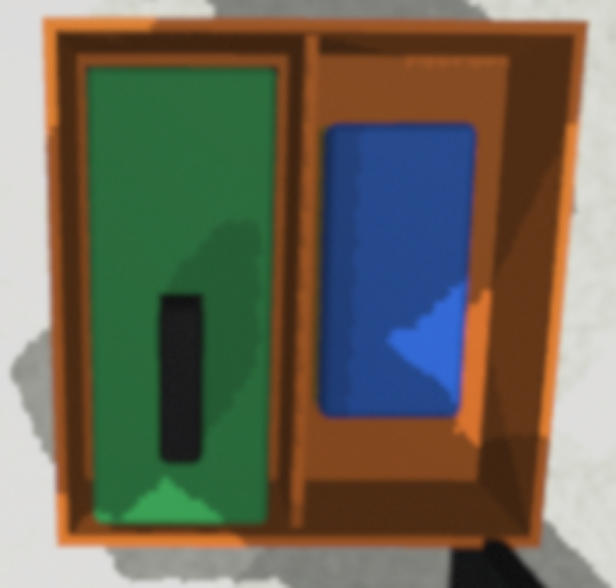

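```bash
python3 -m creep '[[1,0.025,0,0.13,0,0,0],[1,0.025,0,0.26,0,0,0],[1,0.025,0,0.39,0,0,0],[1,0.025,0,0.5,0,0,0],[1,0.025,0,0.575,0,0,0]]'
python3 - <<'E'
from h import *
im=r.capture("side");cv2.imwrite("pics/d.png",cv2.resize(im[200:440,130:430],None,fx=2.5,fy=2.5))
s=r.sense();print(s['tcp_pos'],s['wrist_force'])
E
```

```text
time_s: 3.7
tcp_pos: [0.5367, 0.1743, 0.1039]
ee_rot: [[-0.984, 0.179, -0.002], [0.179, 0.984, -0.001], [0.002, -0.001, -1.0]]
wrist_force: [-0.9, 0.2, 0.7]
gripper_width: 1.001
[0.53463508 0.17331599 0.10020393] [-1.18649331 -0.60599136 -3.22660178]
```

View pics/d.png

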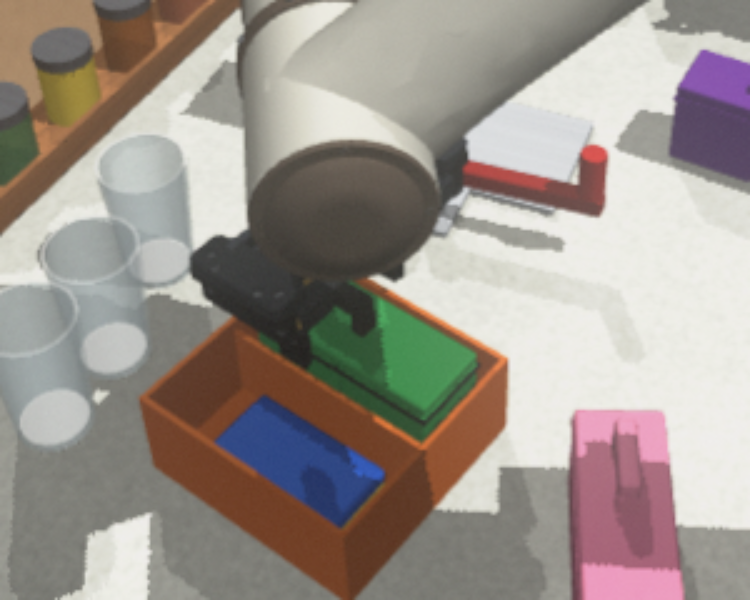

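The left finger stands beside the handle and the tips are just above the lid. The move overshot low, to z = 0.100, so I'll raise a few mm and close.

```bash
python3 -m creep '[[1,-0.008,0,-0.015,0,0,0],[0,-0.008,0,-0.015,0,0,0],[0,-0.008,0,-0.015,0,0,0],[0,-0.008,0,-0.015,0,0,0],[0,-0.008,0,-0.015,0,0,0]]'
python3 -m creep '[[0,0,0,0,0,0,0],[0,0,0,0,0,0,0],[0,0,0,0,0,0,0],[0,0,0,0,0,0,0]]'
```

```text
time_s: 4.17
tcp_pos: [0.5379, 0.1734, 0.1064]
ee_rot: [[-0.984, 0.18, -0.006], [0.18, 0.984, -0.002], [0.006, -0.003, -1.0]]
wrist_force: [0.3, -0.2, -0.4]
gripper_width: 0.78
time_s: 4.5
tcp_pos: [0.5379, 0.1734, 0.1067]
ee_rot: [[-0.984, 0.18, -0.006], [0.18, 0.984, -0.002], [0.005, -0.003, -1.0]]
wrist_force: [0.3, -0.4, 0.4]
gripper_width: 0.479
```

```bash
python3 -m creep '[[0,0,0,0,0,0,0],[0,0,0,0,0,0,0],[0,0,0,0,0,0,0],[0,0,0,0,0,0,0],[0,0,0,0,0,0,0]]'
python3 -m creep '[[0,0,0,0,0,0,0],[0,0,0,0,0,0,0]]'
```

```text
time_s: 4.92
tcp_pos: [0.5379, 0.1735, 0.1066]
ee_rot: [[-0.984, 0.18, -0.006], [0.18, 0.984, -0.001], [0.005, -0.002, -1.0]]
wrist_force: [-1.0, 1.5, 0.1]
gripper_width: 0.159
time_s: 5.08
tcp_pos: [0.5379, 0.1735, 0.1066]
ee_rot: [[-0.984, 0.18, -0.006], [0.18, 0.984, -0.001], [0.005, -0.002, -1.0]]
wrist_force: [0.3, 0.4, -0.4]
gripper_width: 0.154
```

The opening of 0.154 is about 13.4 mm, which matches the handle. Lifting.

```bash
python3 -m creep '[[0,0,0,-0.04,0,0,0],[0,0,0,-0.1,0,0,0],[0,0,0,-0.18,0,0,0],[0,0,0,-0.26,0,0,0],[0,0,0,-0.34,0,0,0]]'
python3 -m creep '[[0,0,0,-0.06,0,0,0],[0,0,0,-0.09,0,0,0],[0,0,0,-0.09,0,0,0]]'
python3 - <<'E'
from h import *
s=r.sense();print(s['tcp_pos'],s['ee_rot'],s['wrist_force'],s['moment'],s['gripper_width'])
im=r.capture("side");cv2.imwrite("pics/e_s.png",im)
im=r.capture("wrist");cv2.imwrite("pics/e_w.png",im)
E
```

```text
time_s: 5.5
tcp_pos: [0.5373, 0.1732, 0.2079]
ee_rot: [[-0.984, 0.18, -0.009], [0.18, 0.984, -0.003], [0.009, -0.004, -1.0]]
wrist_force: [1.5, 0.2, -4.7]
gripper_width: 0.159
time_s: 5.75
tcp_pos: [0.538, 0.1736, 0.236]
ee_rot: [[-0.984, 0.18, -0.007], [0.18, 0.984, -0.001], [0.007, -0.002, -1.0]]
wrist_force: [0.6, 0.9, -4.8]
gripper_width: 0.154
[0.53797214 0.17361123 0.23604401] [[-9.83573832e-01  1.80363304e-01 -7.18295824e-03]
 [ 1.80374677e-01  9.83597503e-01 -9.63022927e-04]
 [ 6.89144580e-03 -2.24282793e-03 -9.99973739e-01]] [ 0.58883547  0.91423127 -4.80848744] [ 0.0861975  -0.41971531  0.00852075] 0.1544799080895436
```

View pics/e_s.png

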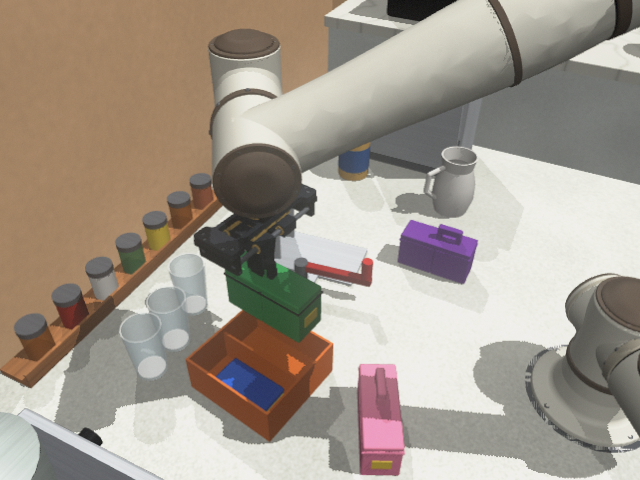

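View pics/e_w.png

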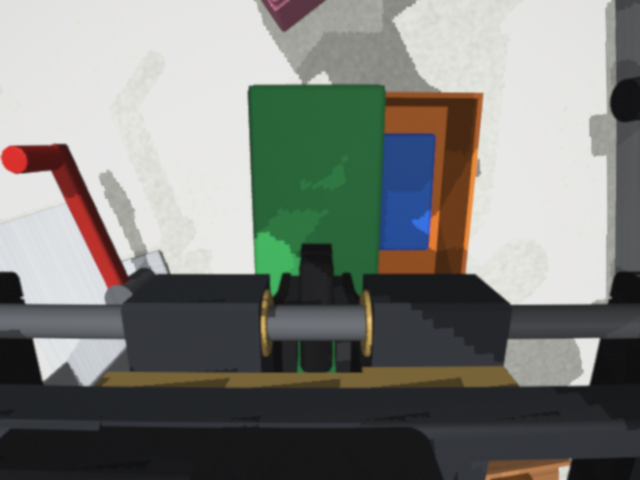

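The caddy is lifted cleanly (4.8 N). Its yellow plate faces the robot and no tumbler has moved. Carrying it over the runway.

```bash
python3 -m creep '[[0,-0.02,-0.05,0,0,0,-0.01],[0,-0.055,-0.15,0,0,0,-0.025],[0,-0.095,-0.27,0,0,0,-0.04],[0,-0.135,-0.39,0,0,0,-0.06],[0,-0.17,-0.5,0,0,0,-0.083]]'
```

```text
time_s: 6.27
tcp_pos: [0.5584, 0.0145, 0.2308]
ee_rot: [[-0.996, -0.082, -0.017], [-0.082, 0.997, -0.004], [0.017, -0.003, -1.0]]
wrist_force: [0.9, -0.4, -5.2]
gripper_width: 0.153
```

```bash
python3 -m creep '[[0,-0.015,-0.12,-0.01,0,0,0],[0,-0.03,-0.24,-0.02,0,0,0],[0,-0.045,-0.34,-0.02,0,0,0],[0,-0.05,-0.417,-0.02,0,0,0],[0,-0.05,-0.417,-0.02,0,0,0]]'
python3 - <<'E'
from h import *
s=r.sense();print(s['tcp_pos'],s['ee_rot'],s['wrist_force'],s['joints'])
im=r.capture("side");cv2.imwrite("pics/f_s.png",im)
im=r.capture("wrist");cv2.imwrite("pics/f_w.png",im)
m=cam("wrist");S=cam("side")
R=s['ee_rot'];p=s['tcp_pos']
# predicted front-top corners if level
for y in(-30,30): print(proj(m,p+R@np.array([.095,y/1000,.0225])))
E
```

```text
time_s: 6.68
tcp_pos: [0.583, -0.1128, 0.2339]
ee_rot: [[-0.997, -0.077, -0.022], [-0.077, 0.997, -0.005], [0.022, -0.003, -1.0]]
wrist_force: [1.1, -0.5, -4.7]
gripper_width: 0.156
[ 0.58300927 -0.11279875  0.23394413] [[-0.99675189 -0.07744359 -0.02209431]
 [-0.07735164  0.9969914  -0.00498773]
 [ 0.02241411 -0.0032625  -0.99974345]] [ 1.0731285  -0.51583958 -4.74597019] [  4.75188183  19.82208859  -3.82649682   0.19455736 -67.63687866
 -90.38835783]
[[234.89263583  79.35282899]]
[[377.512164    79.77581344]]
```

View pics/f_w.png

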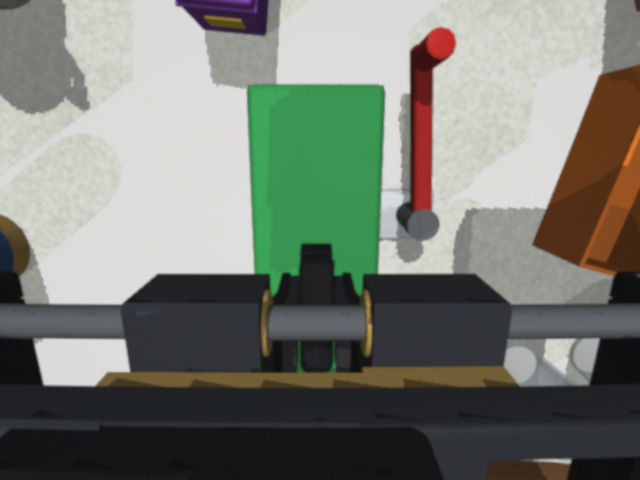

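View pics/f_s.png

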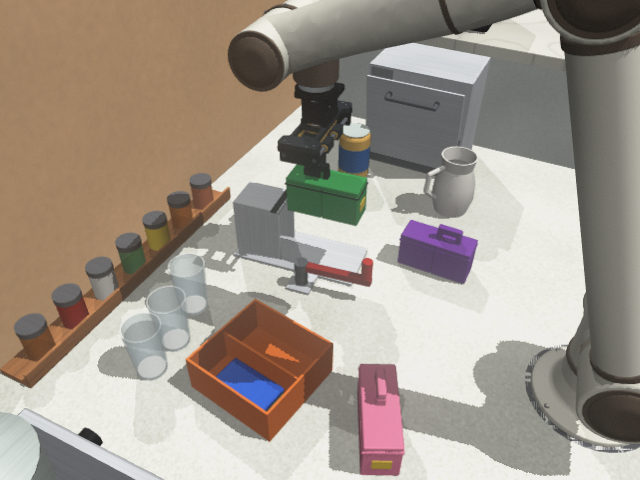

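```bash
python3 - <<'E'
from h import *
s=r.sense();m=cam("wrist");R=s['ee_rot'];p=s['tcp_pos']
for a in range(0,10):
    c,sn=np.cos(np.radians(a)),np.sin(np.radians(a))
    # rotate about tool y at grasp point (z=-.002) nose down: x->+z
    def f(x,y,z): 
        z=z+.002; return p+R@np.array([c*x-sn*z,y,sn*x+c*z-.002])
    print(a,np.round(proj(m,[f(.095,-.03,.0225),f(.095,.03,.0225)]).ravel(),1), np.round(f(.095,0,.1025)[2]*1000), np.round(f(-.055,0,.1025)[2]*1000))
# dock check with this view: pivot top, lever grip top
print(np.round(plane(m,(441,43),.105)*1000,1),np.round(plane(m,(423,224),.08)*1000,1))
E
```

```text
0 [241.9  79.1 384.8  79.2] 134.0 130.0
1 [242.7  80.8 384.   80.9] 132.0 131.0
2 [243.5  82.6 383.3  82.7] 130.0 132.0
3 [244.3  84.4 382.6  84.5] 129.0 133.0
4 [245.   86.2 381.9  86.3] 127.0 134.0
5 [245.7  88.  381.2  88.1] 126.0 135.0
6 [246.4  89.9 380.6  90. ] 124.0 137.0
7 [247.1  91.8 379.9  91.9] 123.0 138.0
8 [247.8  93.7 379.3  93.8] 121.0 139.0
9 [248.5  95.7 378.7  95.8] 120.0 140.0
[438.3 -34.8 105. ] [568.3 -21.6  80. ]
```

The caddy hangs about 2.7° nose-down, so I'll counter-pitch the tool and lower it.

```bash
python3 -m creep '[[0,-0.005,0.01,0.05,0,0.004,0],[0,-0.01,0.013,0.13,0,0.008,0],[0,-0.01,0.013,0.22,0,0.012,0],[0,-0.01,0.013,0.3,0,0.015,0],[0,-0.01,0.013,0.36,0,0.015,0]]'
python3 -m creep '[[0,0,0,0,0,0,0],[0,0,0,0,0,0,0]]'
python3 - <<'E'
from h import *
s=r.sense();print(s['tcp_pos'],s['ee_rot'],s['wrist_force'])
im=r.capture("side");cv2.imwrite("pics/g_s.png",cv2.resize(im[130:310,210:450],None,fx=3,fy=3))
E
```

```text
time_s: 7.2
tcp_pos: [0.5811, -0.104, 0.1217]
ee_rot: [[-0.994, -0.081, -0.075], [-0.081, 0.997, -0.007], [0.075, -0.0, -0.997]]
wrist_force: [-0.3, 0.8, -5.7]
gripper_width: 0.16
time_s: 7.37
tcp_pos: [0.5792, -0.1025, 0.1187]
ee_rot: [[-0.993, -0.083, -0.082], [-0.082, 0.997, -0.007], [0.082, 0.0, -0.997]]
wrist_force: [-0.0, 0.1, -4.1]
gripper_width: 0.156
[ 0.57921836 -0.10251522  0.11870214] [[-9.93211086e-01 -8.25856384e-02 -8.19228310e-02]
 [-8.23264682e-02  9.96583941e-01 -6.54225538e-03]
 [ 8.21832741e-02  2.46576771e-04 -9.96617203e-01]] [-0.02118749  0.08753758 -4.1056931 ]
```

View pics/g_s.png

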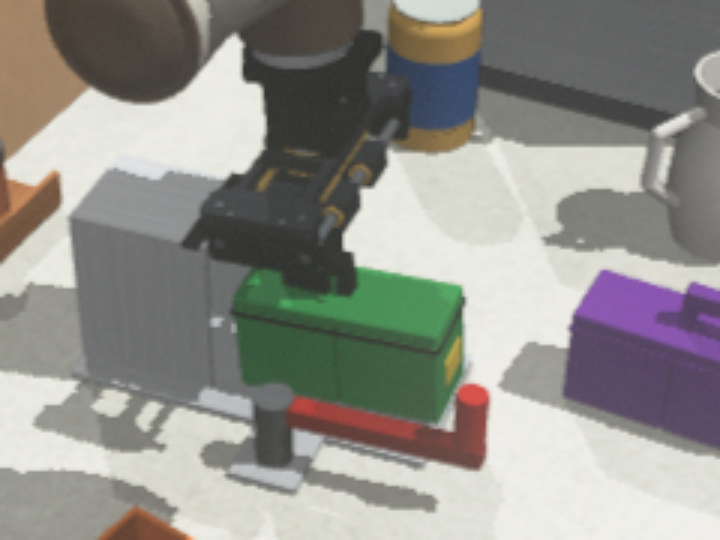

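```bash
python3 -m creep '[[0,-0.015,-0.01,0,0,0,0],[0,-0.025,-0.018,0.01,0,0,0],[0,-0.025,-0.018,0.02,0,0,0],[0,-0.025,-0.018,0.026,0,0,0],[0,-0.025,-0.018,0.026,0,0,0]]'
python3 -c "
from h import *
s=r.sense();print(s['tcp_pos'],s['ee_rot'],s['wrist_force'],s['moment'])"
```

```text
time_s: 7.83
tcp_pos: [0.5887, -0.1081, 0.1136]
ee_rot: [[-0.994, -0.083, -0.075], [-0.083, 0.997, -0.007], [0.076, -0.001, -0.997]]
wrist_force: [-0.9, -0.6, 0.6]
gripper_width: 0.157
[ 0.58868303 -0.10811357  0.11364807] [[-0.99370394 -0.08299549 -0.07526105]
 [-0.08266762  0.9965492  -0.00746673]
 [ 0.07562105 -0.00119807 -0.99713591]] [-0.8826548  -0.55105619  0.63336725] [-0.00739699 -0.22205423  0.0021785 ]
```

```bash
python3 -m creep '[[0,0,0,0.006,0,-0.002,0],[0,0,0,0.006,0,-0.002,0]]'
python3 - <<'E'
from h import *
s=r.sense();print(s['tcp_pos'],s['ee_rot'],s['wrist_force'],s['moment'])
im=r.capture("side");cv2.imwrite("pics/g_s2.png",cv2.resize(im[130:310,210:450],None,fx=3,fy=3))
E
```

```text
time_s: 8.0
tcp_pos: [0.588, -0.1084, 0.1132]
ee_rot: [[-0.994, -0.083, -0.069], [-0.083, 0.997, -0.007], [0.069, -0.001, -0.998]]
wrist_force: [-4.1, -0.0, 6.2]
gripper_width: 0.157
[ 0.58803931 -0.10841033  0.11323391] [[-0.99417925 -0.08298581 -0.0687094 ]
 [-0.08268781  0.99654967 -0.00717482]
 [ 0.06906774 -0.00145163 -0.99761092]] [-4.14942569 -0.01876903  6.24711779] [0.24412141 0.74147276 0.03130675]
```

View pics/g_s2.png

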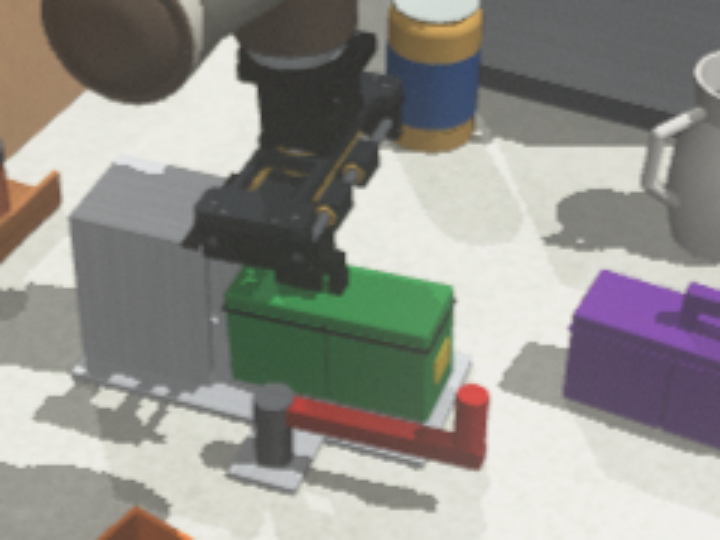

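The caddy stands on the plate (contact +6 N). Letting go.

```bash
python3 -m creep '[[1,0,0,0,0,0,0],[1,0,0,0,0,0,0],[1,0,0,0,0,0,0],[1,0,0,0,0,0,0],[1,0,0,0,0,0,0]]'
python3 -m creep '[[1,0,0,-0.06,0,-0.007,0],[1,0,0,-0.14,0,-0.014,0],[1,0,0,-0.25,0,-0.022,0],[1,0,0,-0.36,0,-0.022,0],[1,0,0,-0.46,0,-0.022,0]]'
python3 - <<'E'
from h import *
s=r.sense();print(s['tcp_pos'],s['ee_rot'],s['wrist_force'],s['joints'])
for n in("side","wrist","top"): cv2.imwrite(f"pics/h_{n}.png",r.capture(n))
import pickle
pickle.dump(cam("wrist"),open("hw.pkl","wb"))
E
```

```text
time_s: 8.47
tcp_pos: [0.5884, -0.1083, 0.1131]
ee_rot: [[-0.994, -0.083, -0.068], [-0.083, 0.997, -0.007], [0.069, -0.002, -0.998]]
wrist_force: [-0.2, -0.9, 0.1]
gripper_width: 0.454
time_s: 8.88
tcp_pos: [0.5978, -0.1074, 0.2528]
ee_rot: [[-0.997, -0.083, 0.001], [-0.083, 0.997, -0.002], [-0.001, -0.002, -1.0]]
wrist_force: [0.4, -0.0, 0.3]
gripper_width: 0.834
[ 0.59780207 -0.10743922  0.25281704] [[-0.9965194  -0.08334781  0.00149046]
 [-0.08335049  0.99651859 -0.00184141]
 [-0.0013318  -0.00195923 -0.99999719]] [ 0.41342254 -0.03739756  0.27982653] [  5.12092689  19.78075005  -1.08028559   0.12067371 -69.06336742
 -90.38286562]
```

View pics/h_wrist.png

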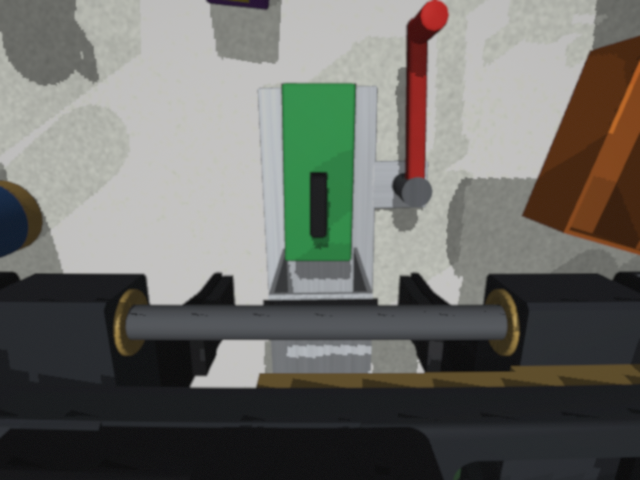

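View pics/h_side.png

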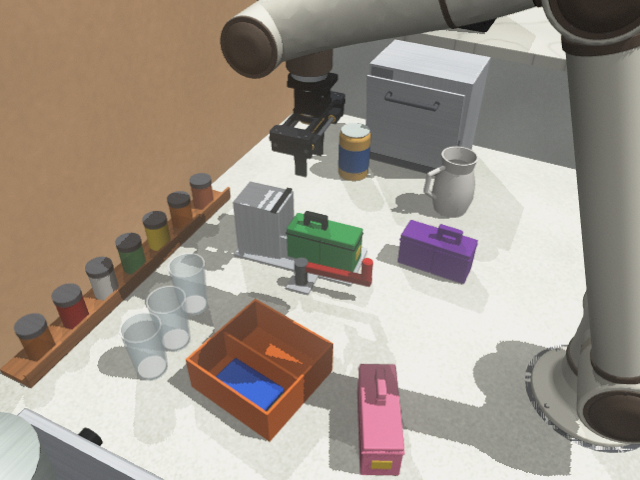

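The caddy stands upright on the runway and has been let go. In the wrist picture the lid spans columns 283–355, rows 84–260. The runway front edge is at columns 259–376, and the lever is still open.

```bash
python3 - <<'E'
from h import *
import pickle
im=cv2.imread("pics/h_wrist.png")
cv2.imwrite("pics/h2.png",cv2.resize(im[70:310,240:450],None,fx=2.5,fy=2.5,interpolation=cv2.INTER_CUBIC))
m=pickle.load(open("hw.pkl","rb"))
f=lambda n,p,z:print(n,np.round(plane(m,p,z)*1000,1))
for p in[(283,84),(355,84),(352,260),(286,260)]: f('lid',p,.088)
f('handle',(318,172),.118);f('handle',(318,237),.118)
for p in[(259,88),(377,87)]: f('run',p,.008)
for p in[(265,300),(376,300)]: f('hood front',p,.137)
f('grip',(434,14),.105)
E
```

```text
lid [ 490.2 -141.4   88. ]
lid [485.5 -85.5  88. ]
lid [628.8 -72.3  88. ]
lid [ 633.7 -129.8   88. ]
handle [ 552.9 -108.7  118. ]
handle [ 602.7 -104.5  118. ]
run [ 485.9 -172.2    8. ]
run [475.2 -57.    8. ]
hood front [ 650.4 -140.9  137. ]
hood front [643.3 -56.8 137. ]
grip [436.3 -36.2 105. ]
```

View pics/h2.png

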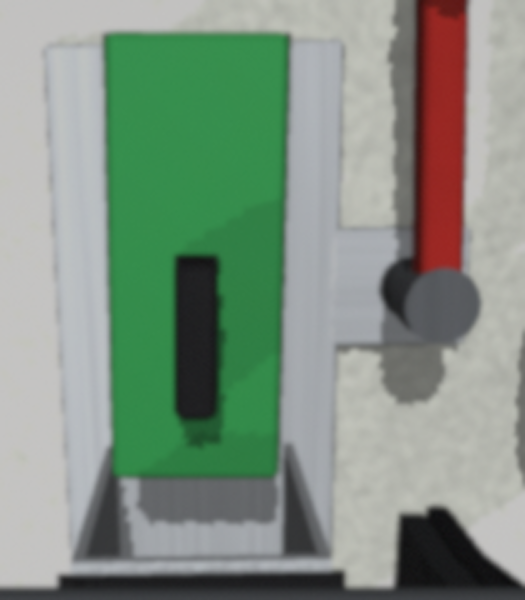

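```bash
python3 - <<'E'
from h import *
import pickle
m=cam("wrist");s=r.sense();print(s['tcp_pos'])
im=r.capture("wrist");cv2.imwrite("pics/i.png",im);pickle.dump(m,open("iw.pkl","wb"))
g=cv2.inRange(im,(0,60,0),(90,255,90))
hs=cv2.cvtColor(im,cv2.COLOR_BGR2HSV);g=cv2.inRange(hs,(50,100,40),(75,255,255))
ys,xs=np.nonzero(g);rc=cv2.minAreaRect(np.stack([xs,ys],1).astype(np.float32));b=cv2.boxPoints(rc);print(rc)
for p in b: print('lid',p,np.round(plane(m,p,.088)*1000,1))
print(np.round(np.mean([plane(m,p,.088) for p in b],0)*1000,1))
cv2.imwrite("pics/i2.png",cv2.resize(im[70:310,240:450],None,fx=2.5,fy=2.5,interpolation=cv2.INTER_CUBIC))
E
```

```text
[ 0.59933007 -0.10726335  0.25387639]
((316.5, 176.5), (179.0, 73.0), 90.0)
lid [280.  87.] [ 492.6 -143.6   88. ]
lid [353.  87.] [487.8 -86.9  88. ]
lid [353. 266.] [634.2 -70.8  88. ]
lid [280. 266.] [ 639.7 -134.7   88. ]
[ 563.6 -109.    88. ]
```

View pics/i2.png

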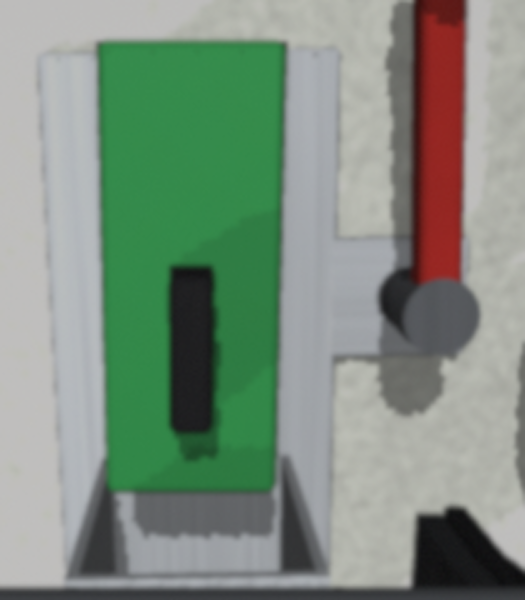

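```bash
python3 - <<'E'
from h import *
import pickle
m=pickle.load(open("iw.pkl","rb"))
f=lambda n,p,z:print(n,np.round(plane(m,p,z)*1000,1))
for p in[(279.2,86.8),(354.4,86.8),(349.6,266),(283.6,266)]: f('lid',p,.088)
f('handle',(316.8,177.2),.118);f('handle',(316.8,242.8),.118)
for p in[(256,91.2),(375.2,88.4)]: f('run',p,.008)
for p in[(267.2,301.2),(371.2,300)]: f('hood front',p,.134)
E
```

```text
lid [ 492.5 -144.2   88. ]
lid [487.5 -85.8  88. ]
lid [634.5 -73.8  88. ]
lid [ 639.4 -131.5   88. ]
handle [ 556.8 -109.3  118. ]
handle [ 607.4 -105.   118. ]
run [ 489.1 -175.     8. ]
run [476.6 -58.6   8. ]
hood front [ 652.7 -139.4  134. ]
hood front [644.9 -59.9 134. ]
```

Fresh measurement with the arm at rest: caddy at dock x ≈ -84, y ≈ 0, yaw within 1°. It needs about 109 mm more to be home. I'll grip its front part near caddy x = -62.

```bash
python3 -m creep '[[1,0.12,0.003,0.02,0,0,0],[1,0.23,0.005,0.08,0,0,0],[1,0.326,0.005,0.16,0,0,0],[1,0.326,0.005,0.28,0,0,0],[1,0.326,0.005,0.36,0,0,0]]'
python3 -c "
from h import *
r.capture('wrist');s=r.sense();print(s['tcp_pos'],s['ee_rot'],s['wrist_force'])"
```

```text
time_s: 9.5
tcp_pos: [0.4968, -0.1139, 0.1401]
ee_rot: [[-0.997, -0.082, -0.002], [-0.082, 0.997, -0.0], [0.002, 0.0, -1.0]]
wrist_force: [0.3, 0.0, 0.2]
gripper_width: 1.001
[ 0.49474706 -0.11370768  0.13559096] [[-9.96663573e-01 -8.08196011e-02 -1.13979721e-02]
 [-8.08290703e-02  9.96727908e-01  3.71823819e-04]
 [ 1.13306262e-02  1.29187075e-03 -9.99934972e-01]] [-1.22335005 -0.91739619 -3.0960282 ]
```

```bash
python3 -m creep '[[1,-0.023,0,0.06,0,-0.003,0],[1,-0.023,0,0.12,0,-0.003,0],[1,-0.023,0,0.15,0,-0.003,0],[1,-0.023,0,0.157,0,-0.003,0],[1,-0.023,0,0.157,0,-0.003,0]]'
python3 - <<'E'
from h import *
im=r.capture('side');s=r.sense();print(s['tcp_pos'],s['ee_rot'],s['wrist_force'])
cv2.imwrite("pics/j_s.png",cv2.resize(im[130:310,210:450],None,fx=3,fy=3))
cv2.imwrite("pics/j_w.png",r.capture('wrist'))
E
```

```text
time_s: 9.97
tcp_pos: [0.5009, -0.1132, 0.088]
ee_rot: [[-0.997, -0.081, -0.004], [-0.081, 0.997, 0.001], [0.004, 0.001, -1.0]]
wrist_force: [-0.4, -0.2, 0.6]
gripper_width: 1.003
[ 0.50156808 -0.11319705  0.08880721] [[-9.96696129e-01 -8.12030984e-02 -1.69802192e-03]
 [-8.12045965e-02  9.96697106e-01  8.32650547e-04]
 [ 1.62479973e-03  9.67786762e-04 -9.99998212e-01]] [ 0.41620359 -0.57511883 -0.08973209]
```

View pics/j_s.png

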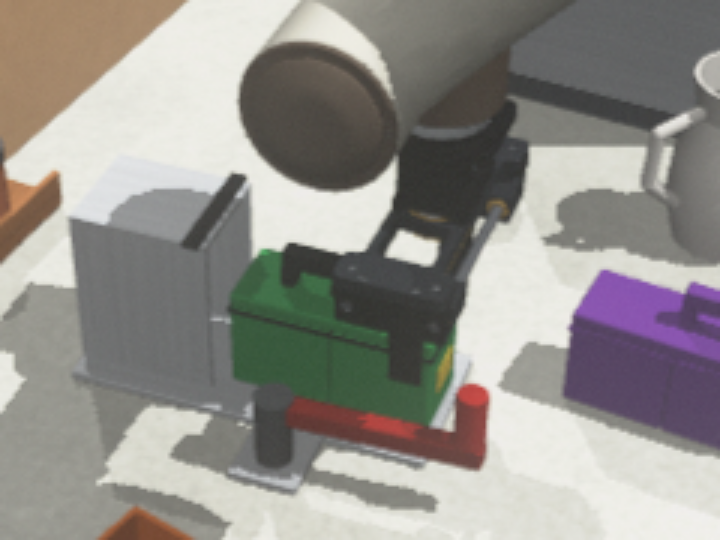

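View pics/j_w.png

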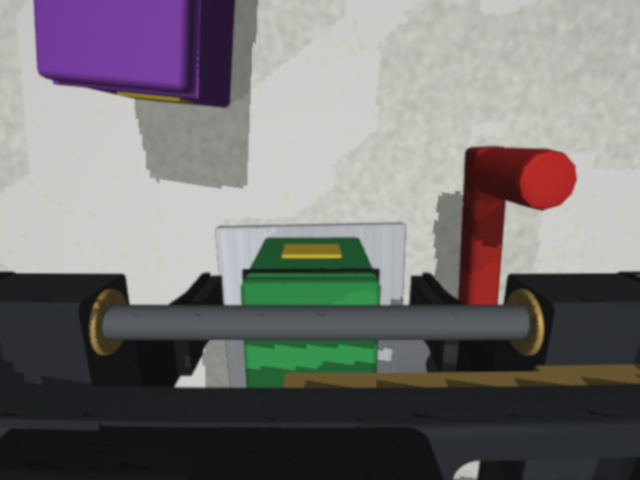

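The fingers straddle the front of the caddy, and its front edge is visible at row 270, columns 243–379. Closing.

```bash
python3 -m creep '[[0,0,0,0,0,0,0],[0,0,0,0,0,0,0],[0,0,0,0,0,0,0],[0,0,0,0,0,0,0],[0,0,0,0,0,0,0]]'
python3 -m creep '[[0,0,0,0,0,0,0],[0,0,0,0,0,0,0],[0,0,0,0,0,0,0]]'
```

```text
time_s: 10.48
tcp_pos: [0.5017, -0.1134, 0.0897]
ee_rot: [[-0.997, -0.081, -0.001], [-0.081, 0.997, 0.0], [0.001, 0.001, -1.0]]
wrist_force: [-0.2, -3.0, 1.0]
gripper_width: 0.705
time_s: 10.73
tcp_pos: [0.5016, -0.1136, 0.0897]
ee_rot: [[-0.997, -0.081, -0.001], [-0.081, 0.997, 0.0], [0.001, 0.0, -1.0]]
wrist_force: [-0.8, -1.7, 1.0]
gripper_width: 0.685
```

```bash
python3 -m creep '[[0,-0.05,0.001,0,0,0,0],[0,-0.12,0.002,0,0,0,0],[0,-0.19,0.003,0,0,0,0],[0,-0.25,0.004,0,0,0,0],[0,-0.29,0.005,0,0,0,0]]'
python3 - <<'E'
from h import *
im=r.capture('side');s=r.sense();print(s['tcp_pos'],s['ee_rot'],s['wrist_force'])
cv2.imwrite("pics/k_s.png",cv2.resize(im[130:310,210:450],None,fx=3,fy=3))
E
```

```text
time_s: 11.15
tcp_pos: [0.5859, -0.1054, 0.0896]
ee_rot: [[-0.997, -0.081, -0.01], [-0.081, 0.997, -0.001], [0.01, 0.0, -1.0]]
wrist_force: [-10.1, -1.6, 11.3]
gripper_width: 0.686
[ 0.58847405 -0.10517684  0.08962611] [[-9.96620998e-01 -8.19381907e-02 -5.72015530e-03]
 [-8.19352661e-02  9.96637376e-01 -7.44152366e-04]
 [ 5.76189507e-03 -2.72955426e-04 -9.99983363e-01]] [-4.33145789 -0.40042111  7.92092633]
```

View pics/k_s.png

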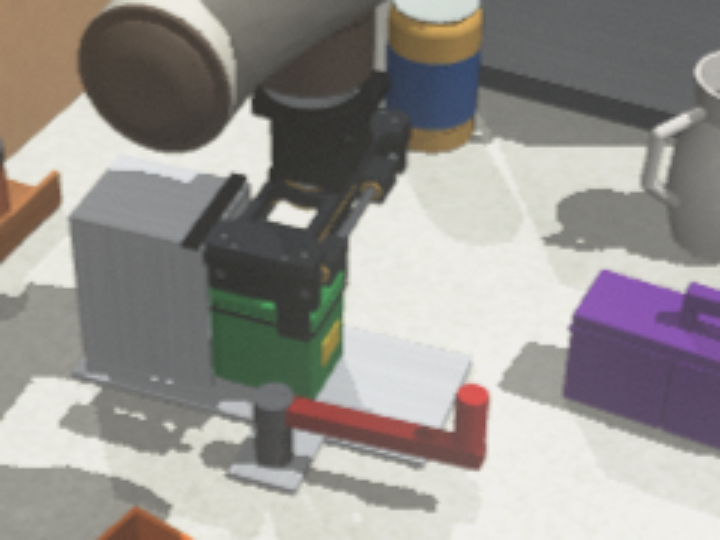

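```bash
python3 -m creep '[[0,-0.015,0.0,0,0,0,0],[0,-0.03,0.001,0,0,0,0],[0,-0.045,0.001,0,0,0,0],[0,-0.05,0.001,0,0,0,0]]'
python3 -m creep '[[0,-0.008,0,0,0,0,0],[0,-0.015,0,0,0,0,0],[0,-0.015,0,0,0,0,0]]'
```

```text
time_s: 11.53
tcp_pos: [0.6002, -0.1041, 0.0896]
ee_rot: [[-0.997, -0.082, -0.014], [-0.082, 0.997, -0.001], [0.014, -0.0, -1.0]]
wrist_force: [-8.3, -1.1, 9.3]
gripper_width: 0.686
time_s: 11.78
tcp_pos: [0.6017, -0.1041, 0.0896]
ee_rot: [[-0.996, -0.082, -0.021], [-0.082, 0.997, -0.002], [0.022, 0.0, -1.0]]
wrist_force: [-6.9, 0.1, 6.9]
gripper_width: 0.683
```

```bash
python3 -m creep '[[0,-0.01,0,-0.004,0,-0.003,0],[0,-0.02,0,-0.004,0,-0.006,0],[0,-0.025,0,-0.004,0,-0.006,0],[0,-0.025,0,-0.004,0,-0.006,0]]'
python3 - <<'E'
from h import *
im=r.capture('side');s=r.sense();print(s['tcp_pos'],s['ee_rot'],s['wrist_force'])
cv2.imwrite("pics/l_s.png",cv2.resize(im[130:310,210:450],None,fx=3,fy=3))
cv2.imwrite("pics/l_w.png",r.capture('wrist'))
cv2.imwrite("pics/l_t.png",cv2.resize(r.capture('top')[120:290,230:400],None,fx=3.5,fy=3.5))
E
```

```text
time_s: 12.12
tcp_pos: [0.6089, -0.1032, 0.0897]
ee_rot: [[-0.997, -0.082, -0.004], [-0.082, 0.997, 0.0], [0.004, 0.0, -1.0]]
wrist_force: [-0.9, -0.5, -3.4]
gripper_width: 0.683
[ 0.60894818 -0.10324753  0.08972186] [[-9.96640651e-01 -8.17943205e-02 -4.13534139e-03]
 [-8.17951880e-02  9.96649159e-01  4.07922570e-05]
 [ 4.11814794e-03  3.78906248e-04 -9.99991449e-01]] [-0.3006416  -0.49786269 -2.96128844]
```

View pics/l_s.png

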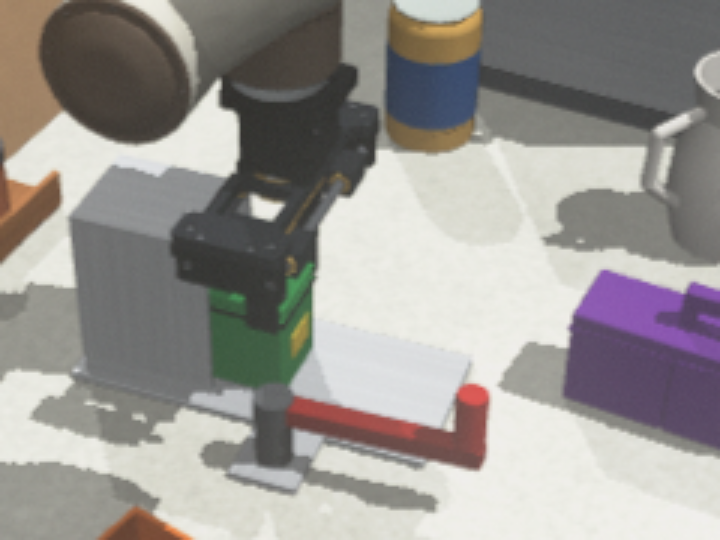

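View pics/l_w.png

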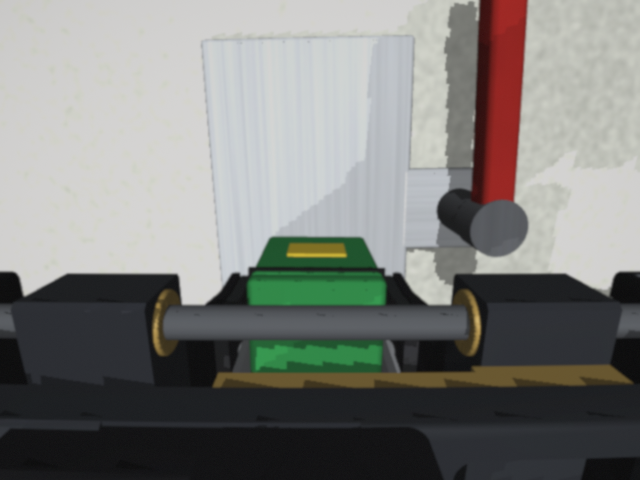

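```bash
python3 - <<'E'
from h import *
m=cam("wrist")
for n,p,z in [('front',(247,270),.088),('front',(385,270),.088),('run',(203,42),.008),('run',(413,37),.008)]: print(n,np.round(plane(m,p,z)*1000,1))
E
```

```text
front [ 593.8 -132.2   88. ]
front [589.  -74.8  88. ]
run [ 490.6 -175.2    8. ]
run [478.4 -58.6   8. ]
```

The caddy's front measures about dock x = -57, so it is roughly 7 mm short of the stop. Pushing further until it makes contact.

```bash
python3 -m creep '[[0,-0.008,0,0.002,0,-0.001,0],[0,-0.016,0,0.002,0,-0.001,0],[0,-0.02,0,0.002,0,-0.001,0],[0,-0.02,0,0.002,0,-0.001,0]]'
python3 -m creep '[[0,-0.008,0,0,0,0,0],[0,-0.012,0,0,0,0,0],[0,-0.012,0,0,0,0,0]]'
```

```text
time_s: 12.6
tcp_pos: [0.6095, -0.1033, 0.0896]
ee_rot: [[-0.997, -0.082, -0.014], [-0.082, 0.997, -0.0], [0.014, 0.001, -1.0]]
wrist_force: [-13.8, 1.2, 9.3]
gripper_width: 0.687
time_s: 12.85
tcp_pos: [0.6096, -0.1033, 0.0896]
ee_rot: [[-0.996, -0.082, -0.023], [-0.082, 0.997, -0.001], [0.023, 0.001, -1.0]]
wrist_force: [-9.9, 0.2, 4.6]
gripper_width: 0.686
```

```bash
python3 -m creep '[[0,-0.008,0,-0.004,0,-0.004,0],[0,-0.018,0,-0.004,0,-0.007,0],[0,-0.025,0,-0.004,0,-0.007,0],[0,-0.025,0,-0.004,0,-0.007,0]]'
python3 -c "
from h import *
s=r.sense();print(s['tcp_pos'],s['ee_rot'],s['wrist_force'],s['moment'])"
```

```text
time_s: 13.18
tcp_pos: [0.6096, -0.1034, 0.0896]
ee_rot: [[-0.996, -0.082, -0.019], [-0.082, 0.997, -0.0], [0.019, 0.002, -1.0]]
wrist_force: [-15.5, 0.8, 6.4]
gripper_width: 0.683
[ 0.60961224 -0.10335465  0.08963301] [[-9.96484624e-01 -8.15984488e-02 -1.89759517e-02]
 [-8.16128552e-02  9.96664107e-01 -1.52692167e-05]
 [ 1.89138959e-02  1.53346606e-03 -9.99819940e-01]] [-15.5442313    0.76376547   6.43483922] [0.03851881 4.46780464 0.22437436]
```

It's at a firm stop, with no motion at 15 N. I'll let go, back off and measure.

```bash
python3 -m creep '[[1,0.01,0,0,0,0.004,0],[1,0.01,0,0,0,0.004,0],[1,0.01,0,0,0,0.004,0],[1,0.01,0,0,0,0.004,0],[1,0.01,0,0,0,0.004,0]]'
python3 - <<'E'
from h import *
s=r.sense();print(s['tcp_pos'],s['ee_rot'],s['wrist_force'],s['gripper_width'])
cv2.imwrite("pics/m_w.png",r.capture('wrist'))
E
```

```text
time_s: 13.6
tcp_pos: [0.6078, -0.1035, 0.0902]
ee_rot: [[-0.996, -0.082, -0.029], [-0.082, 0.997, -0.001], [0.029, 0.001, -1.0]]
wrist_force: [-0.2, -0.2, 1.2]
gripper_width: 0.958
[ 0.60781225 -0.10350164  0.09020647] [[-0.99622808 -0.08183532 -0.02885461]
 [-0.08183993  0.99664496 -0.00102308]
 [ 0.02884152  0.00134224 -0.9995831 ]] [-0.19758644 -0.20036711  1.24650323] 0.9580294758419476
```

View pics/m_w.png

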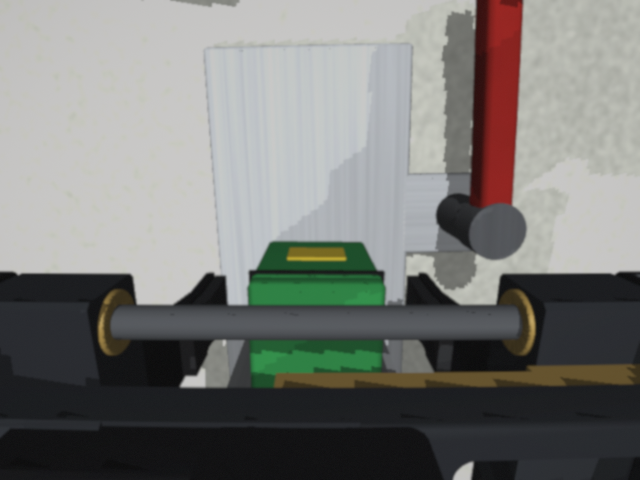

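```bash
python3 -m creep '[[1,0.01,0,-0.05,0,-0.003,0],[1,0.05,0,-0.12,0,-0.006,0],[1,0.1,0,-0.22,0,-0.009,0],[1,0.15,0,-0.32,0,-0.009,0],[1,0.2,0,-0.4,0,-0.009,0]]'
python3 -m creep '[[1,0,0,0,0,0,0],[1,0,0,0,0,0,0]]'
python3 - <<'E'
from h import *
import pickle
m=cam("wrist");s=r.sense();print(s['tcp_pos'],s['ee_rot'],s['wrist_force'],s['joints'])
im=r.capture('wrist');cv2.imwrite("pics/n_w.png",im);pickle.dump(m,open("nw.pkl","wb"))
cv2.imwrite("pics/n_s.png",r.capture('side'))
cv2.imwrite("pics/n_t.png",cv2.resize(r.capture('top')[120:290,230:400],None,fx=3.5,fy=3.5))
E
```

```text
time_s: 14.07
tcp_pos: [0.5513, -0.1085, 0.2153]
ee_rot: [[-0.997, -0.082, 0.003], [-0.082, 0.997, 0.001], [-0.003, 0.001, -1.0]]
wrist_force: [0.3, -0.5, 0.3]
gripper_width: 1.001
time_s: 14.23
tcp_pos: [0.552, -0.1086, 0.2191]
ee_rot: [[-0.997, -0.082, 0.01], [-0.082, 0.997, 0.001], [-0.01, 0.0, -1.0]]
wrist_force: [0.3, -0.3, 0.1]
gripper_width: 0.999
[ 0.55203712 -0.10860383  0.21914115] [[-9.96537346e-01 -8.24928953e-02  1.04038550e-02]
 [-8.24864973e-02  9.96591636e-01  1.04330879e-03]
 [-1.04544604e-02  1.81518619e-04 -9.99945334e-01]] [ 0.3347288  -0.34815761  0.0767595 ] [ 5.36898297e+00  1.66161877e+01 -1.06615897e+01 -4.22931842e-03
 -6.21231366e+01 -9.06352074e+01]
```

View pics/n_w.png

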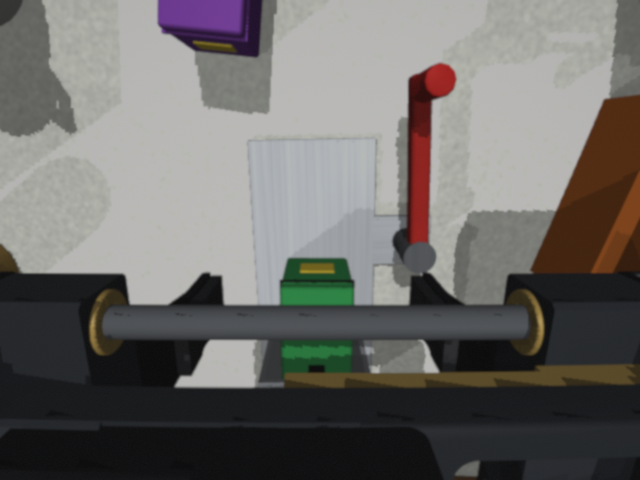

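View pics/n_s.png

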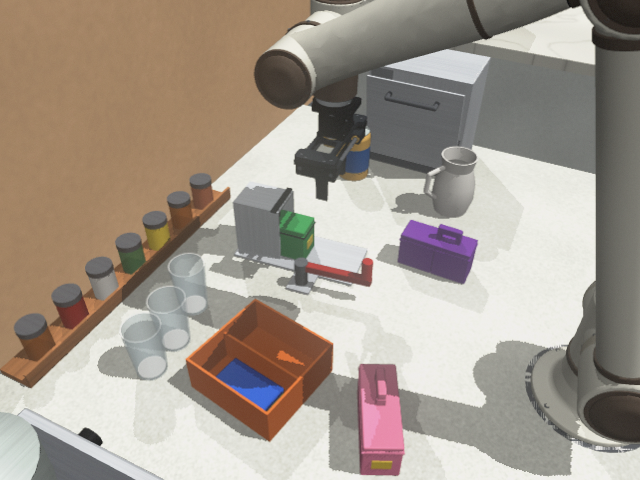

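View pics/n_t.png

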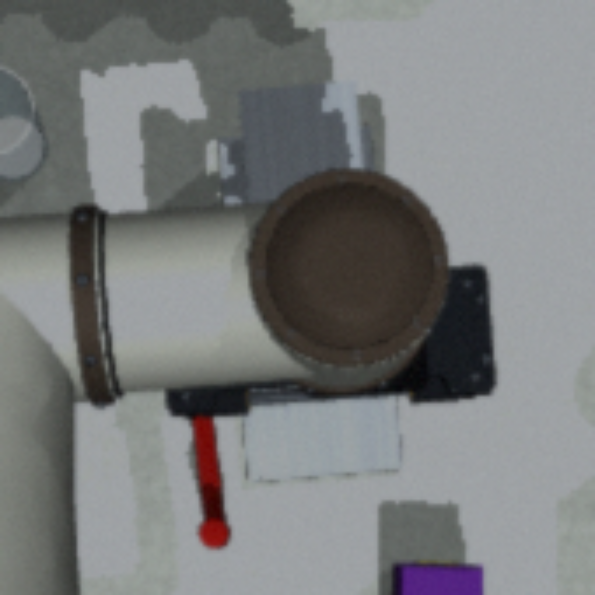

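```bash
python3 - <<'E'
from h import *
import pickle
m=pickle.load(open("nw.pkl","rb"))
im=cv2.imread("pics/n_w.png");cv2.imwrite("pics/n2.png",cv2.resize(im[130:310,240:450],None,fx=3.5,fy=3.5,interpolation=cv2.INTER_CUBIC))
im=cv2.imread("pics/n_s.png");cv2.imwrite("pics/n3.png",cv2.resize(im[180:300,225:380],None,fx=5,fy=5,interpolation=cv2.INTER_CUBIC))
E
```

```text
(no output)
```

View pics/n2.png

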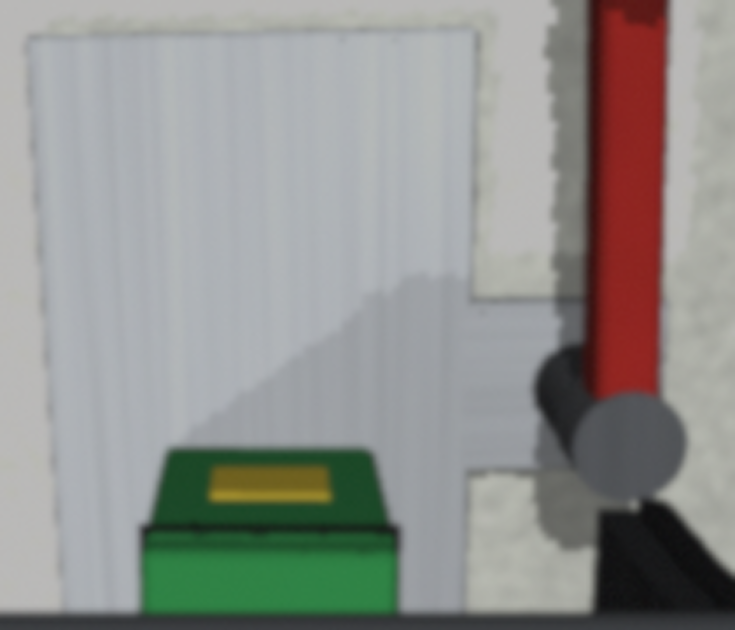

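View pics/n3.png

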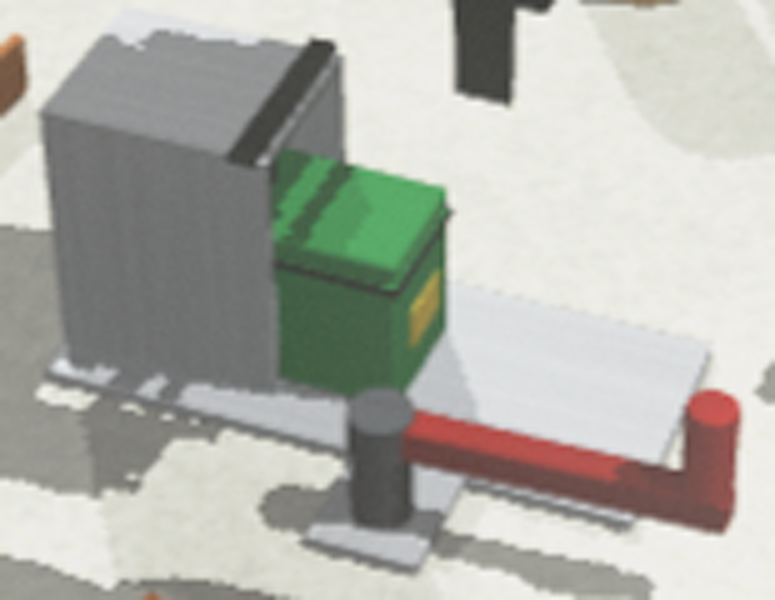

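```bash
python3 - <<'E'
from h import *
import pickle
m=pickle.load(open("nw.pkl","rb"))
a,b,c,d=[plane(m,p,.008)[:2]*1000 for p in [(288,258.9),(346.9,258.9),(248,140.6),(375.4,138)]]
print(a,b,c,d,np.linalg.norm(a-b),np.linalg.norm(c-d))
e=(d-c)/np.linalg.norm(d-c);print('yaw',np.degrees(np.arctan2(-e[0],e[1])),'caddy',np.degrees(np.arctan2(-(b-a)[0],(b-a)[1])))
fx=np.array([e[1],-e[0]])
for yaw in(4.6,5.2,5.8):
    fx=np.array([np.cos(np.radians(yaw)),np.sin(np.radians(yaw))]);fy=np.array([-fx[1],fx[0]])
    v=(a+b)/2-(c+d)/2;print(yaw,v@fx-165,v@fy)
S=cam("side")
s=lambda x,y:(225+x/5-.4,180+y/5-.4)
# side: front-left bottom corner, plate front corners
for n,p in[('cad fl bottom',(405,392)),('cad fr bottom',(446,325)),('run fr',(710,345)),('run fl',(632,525))]: print(n,np.round(plane(S,s(*p),.008)*1000,1))
for n,p in[('lid fl',(397,291)),('lid fr',(450,212))]: print(n,np.round(plane(S,s(*p),.08)*1000,1))
E
```

```text
[ 601.02091409 -131.37913049] [596.1124812  -72.61030081] [ 489.51226736 -175.53903031] [477.42860926 -58.68017158] 58.97345212226341 117.48194608484049
yaw 5.903623707307638 caddy 4.774321297158062
4.6 -49.062282166945295 5.835602215486847
5.2 -49.007529938986295 4.621207493636783
5.8 -48.965497592485804 3.4063060043087683
cad fl bottom [595.8 -86.2   8. ]
cad fr bottom [ 599.8 -134.1    8. ]
run fr [ 489.2 -174.     8. ]
run fl [475.2 -54.8   8. ]
lid fl [590.1 -68.8  80. ]
lid fr [ 593.9 -125.6   80. ]
```

The caddy's front edge is at dock x ≈ -49 on the plate (home is -50), y ≈ 4 mm, yaw off about 1°. It is home and let go, with the lever still open. Next, the lever post near (0.438, -0.036).

```bash
python3 -m creep '[[1,0.08,0.06,0.03,0,0.001,0],[1,0.17,0.13,0.07,0,0.002,0],[1,0.26,0.2,0.12,0,0.003,0],[1,0.33,0.25,0.16,0,0.003,0],[1,0.359,0.271,0.18,0,0.003,0]]'
python3 -m creep '[[1,0,0,0,0,0,0],[1,0,0,0,0,0,0]]'
python3 - <<'E'
from h import *
import pickle
m=pickle.load(open("nw.pkl","rb"));print(plane(m,(440.5,80),.105)*1000)
m=cam("wrist");s=r.sense();print(s['tcp_pos'],s['ee_rot'],s['wrist_force'],s['joints'])
im=r.capture('wrist');cv2.imwrite("pics/p_w.png",im);pickle.dump(m,open("pw.pkl","wb"))
print(proj(m,[.438,-.0365,.105]))
E
```

```text
time_s: 14.8
tcp_pos: [0.4326, -0.0357, 0.1575]
ee_rot: [[-0.996, -0.083, -0.015], [-0.083, 0.997, -0.001], [0.015, 0.001, -1.0]]
wrist_force: [-0.4, -0.3, -0.3]
gripper_width: 1.001
time_s: 14.97
tcp_pos: [0.4318, -0.0356, 0.1563]
ee_rot: [[-0.996, -0.084, -0.019], [-0.084, 0.996, -0.001], [0.019, 0.0, -1.0]]
wrist_force: [0.4, -0.7, 0.2]
gripper_width: 1.001
[438.45155019 -35.90080254 105.        ]
[ 0.43180131 -0.0355616   0.15633898] [[-9.96313430e-01 -8.37466570e-02 -1.86023152e-02]
 [-8.37339062e-02  9.96487074e-01 -1.46464872e-03]
 [ 1.86596261e-02  9.83953320e-05 -9.99825889e-01]] [ 0.44949589 -0.68648421  0.15046041] [  16.7718464     8.85204273  -31.37333646   -0.29311419  -50.81976471
 -101.78058616]
[[311.25438379 282.23605834]]
```

View pics/p_w.png

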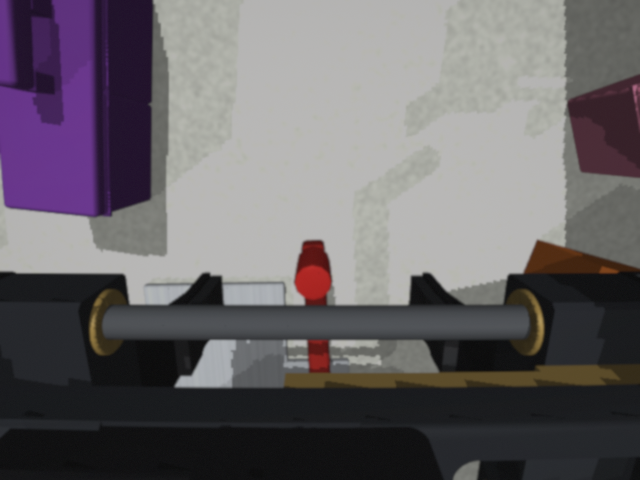

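The post top is at (313,280) in the picture, between the fingers and where predicted. Descend and grip.

```bash
python3 -m creep '[[1,-0.02,0,0.06,0,-0.004,0],[1,-0.025,0,0.14,0,-0.006,0],[1,-0.025,0,0.2,0,-0.006,0],[0,-0.025,0,0.222,0,-0.006,0],[0,-0.025,0,0.222,0,-0.006,0]]'
python3 -m creep '[[0,0,0,0,0,0,0],[0,0,0,0,0,0,0],[0,0,0,0,0,0,0],[0,0,0,0,0,0,0],[0,0,0,0,0,0,0]]'
python3 -m creep '[[0,0,0,0,0,0,0],[0,0,0,0,0,0,0],[0,0,0,0,0,0,0],[0,0,0,0,0,0,0]]'
```

```text
time_s: 15.43
tcp_pos: [0.4396, -0.0356, 0.0889]
ee_rot: [[-0.997, -0.082, -0.001], [-0.082, 0.997, -0.001], [0.001, -0.001, -1.0]]
wrist_force: [-0.8, -0.4, 0.0]
gripper_width: 0.921
time_s: 15.85
tcp_pos: [0.4401, -0.0355, 0.0897]
ee_rot: [[-0.997, -0.082, 0.001], [-0.082, 0.997, -0.0], [-0.001, -0.0, -1.0]]
wrist_force: [0.0, -0.3, -0.1]
gripper_width: 0.554
time_s: 16.18
tcp_pos: [0.44, -0.0356, 0.0898]
ee_rot: [[-0.997, -0.083, 0.001], [-0.083, 0.997, -0.0], [-0.001, -0.001, -1.0]]
wrist_force: [-1.3, 0.6, 1.4]
gripper_width: 0.247
```

Gripped: the opening of 0.247 is about 21.5 mm. I'll work out the arc about the pivot.

```bash
cat > arc.py <<'E'
from h import *
import sys
s=r.sense();R=s['ee_rot'];p=s['tcp_pos'];P=np.array([.5736,-.0183])
v=p[:2]-P;a0=np.degrees(np.arctan2(v[1],v[0]))%360;rad=np.linalg.norm(v)
print('ang',a0-185.4,'rad',rad,'z',p[2],'F',s['wrist_force'],'zax',R[:,2])
for d in map(float,sys.argv[1:]):
    a=np.radians(a0+d);q=np.r_[P+.135*np.array([np.cos(a),np.sin(a)]),p[2]]
    print(d,np.round(R.T@(q-p)/.3,3))
E
python3 arc.py 5 11 17 23 29
```

```text
ang 1.98061892043836 rad 0.1347050868703575 z 0.08976975661136345 F [-1.25952694  0.63435144  1.4282842 ] zax [ 6.54615302e-04 -4.90447751e-04 -9.99999665e-01]
5.0 [-0.003 -0.039  0.   ]
11.0 [-0.011 -0.085  0.   ]
17.0 [-0.025 -0.131  0.   ]
23.0 [-0.043 -0.174  0.   ]
29.0 [-0.065 -0.215  0.   ]
```

```bash
python3 -m creep '[[0,-0.003,-0.039,0,0,0,0],[0,-0.011,-0.085,0,0,0,0],[0,-0.025,-0.131,0,0,0,0],[0,-0.043,-0.174,0,0,0,0],[0,-0.065,-0.215,0,0,0,0]]'; python3 arc.py 6 12 18 24 30
```

```text
time_s: 16.6
tcp_pos: [0.4637, -0.0984, 0.0899]
ee_rot: [[-0.996, -0.085, -0.002], [-0.085, 0.996, -0.0], [0.002, 0.0, -1.0]]
wrist_force: [-1.4, 6.2, 2.8]
gripper_width: 0.242
ang 30.679528250803628 rad 0.1360296975728254 z 0.08989202147612782 F [-1.43634713  6.18853006  2.76915863] zax [-1.97113843e-03 -1.59507676e-04 -9.99998045e-01]
6.0 [-0.029 -0.037 -0.   ]
12.0 [-0.06  -0.073 -0.   ]
18.0 [-0.094 -0.106 -0.   ]
24.0 [-0.131 -0.135 -0.   ]
30.0 [-0.171 -0.159 -0.   ]
```

```bash
python3 -m creep '[[0,-0.029,-0.037,0,0,0,0],[0,-0.06,-0.073,0,0,0,0],[0,-0.094,-0.106,0,0,0,0],[0,-0.131,-0.135,0,0,0,0],[0,-0.171,-0.159,0,0,0,0]]'; python3 arc.py 6 12 18 24 29 31
```

```text
time_s: 17.02
tcp_pos: [0.5178, -0.1417, 0.0902]
ee_rot: [[-0.996, -0.086, -0.005], [-0.086, 0.996, -0.0], [0.005, 0.0, -1.0]]
wrist_force: [-3.9, 4.4, 6.6]
gripper_width: 0.243
ang 60.27807139830233 rad 0.13546314857339983 z 0.09019335519419142 F [-3.92437312  4.37376301  6.61303246] zax [-5.45427801e-03 -3.91988366e-05 -9.99985125e-01]
6.0 [-0.043 -0.02  -0.   ]
12.0 [-0.087 -0.036 -0.   ]
18.0 [-0.133 -0.047 -0.001]
24.0 [-0.179 -0.054 -0.001]
29.0 [-0.219 -0.056 -0.001]
31.0 [-0.234 -0.056 -0.001]
```

```bash
python3 -m creep '[[0,-0.043,-0.02,0,0,0,0],[0,-0.087,-0.036,0,0,0,0],[0,-0.133,-0.047,0,0,0,0],[0,-0.179,-0.054,0,0,0,0],[0,-0.215,-0.056,0,0,0,0]]'; python3 arc.py 2 4 6
python3 - <<'E'
from h import *
im=r.capture('side');cv2.imwrite("pics/q_s.png",cv2.resize(im[130:310,210:450],None,fx=3,fy=3))
cv2.imwrite("pics/q_w.png",r.capture('wrist'))
E
```

```text
time_s: 17.43
tcp_pos: [0.5826, -0.1534, 0.0903]
ee_rot: [[-0.996, -0.088, -0.01], [-0.088, 0.996, -0.001], [0.01, -0.0, -1.0]]
wrist_force: [-4.7, 0.1, 7.6]
gripper_width: 0.245
ang 88.41309507456558 rad 0.1354010042270175 z 0.0902523820035842 F [-4.65606762  0.09959653  7.64462788] zax [-9.97570960e-03 -9.93705280e-04 -9.99949748e-01]
2.0 [-0.016  0.001 -0.   ]
4.0 [-0.031  0.002 -0.   ]
6.0 [-0.047  0.003 -0.   ]
```

View pics/q_s.png

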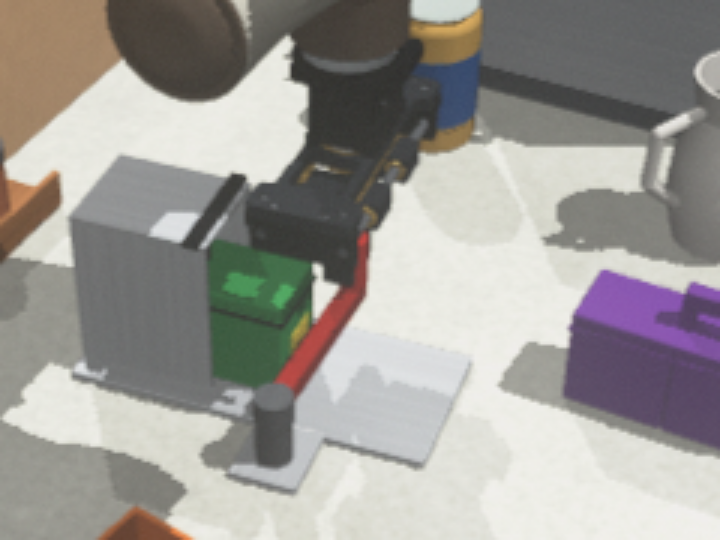

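View pics/q_w.png

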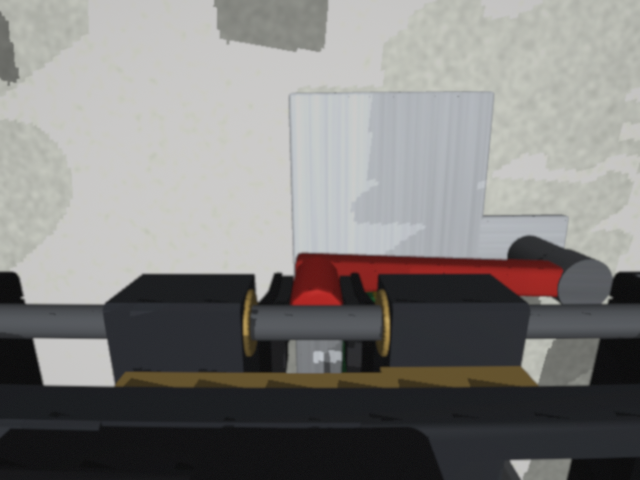

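Nearly at the end. Pushing gently until the stop answers.

```bash
python3 -m creep '[[0,-0.012,0,0,0,-0.002,0],[0,-0.022,0,0,0,-0.003,0],[0,-0.03,0.001,0,0,-0.003,0],[0,-0.03,0.001,0,0,-0.003,0]]'; python3 arc.py 2
python3 -m creep '[[0,-0.015,0,0,0,-0.002,0],[0,-0.025,0,0,0,-0.003,0],[0,-0.025,0,0,0,-0.003,0]]'; python3 arc.py 2
```

```text
time_s: 17.87
tcp_pos: [0.5901, -0.1528, 0.0903]
ee_rot: [[-0.996, -0.091, -0.006], [-0.091, 0.996, -0.002], [0.006, -0.001, -1.0]]
wrist_force: [-8.2, -1.8, 8.7]
gripper_width: 0.243
ang 91.58677545105368 rad 0.13554456612626756 z 0.09027264801681979 F [-8.24807309 -1.81661858  8.66804382] zax [-0.00555498 -0.0016686  -0.99998318]
2.0 [-0.016  0.003 -0.   ]
time_s: 18.12
tcp_pos: [0.5905, -0.1528, 0.0902]
ee_rot: [[-0.996, -0.092, -0.013], [-0.092, 0.996, -0.001], [0.013, -0.0, -1.0]]
wrist_force: [-15.6, -0.9, 14.6]
gripper_width: 0.247
ang 91.7745294259444 rad 0.13560262416831886 z 0.09018139836421321 F [-15.5739744   -0.88264651  14.63477613] zax [-0.01327568 -0.00146531 -0.9999108 ]
2.0 [-0.016  0.003 -0.   ]
```

The end stop is reached: 0.4 mm of motion with the force rising to 15 N. Let go and retreat upwards.

```bash
python3 -m creep '[[0.5,0,0,0,0,0,0],[0.5,0,0,0,0,0,0],[0.5,0,0,0,0,0,0],[0.5,0,0,0,0,0,0],[0.5,0,0,0,0,0,0]]'
python3 -m creep '[[0.5,0,0,-0.06,0,-0.002,0],[0.5,0,0,-0.14,0,-0.004,0],[0.5,0,0,-0.24,0,-0.004,0],[0.5,0.08,0,-0.32,0,-0.004,0],[0.5,0.18,0,-0.4,0,-0.004,0]]'
python3 -m creep '[[0.5,0.1,0,-0.05,0,0,0],[0.5,0.2,0,-0.05,0,0,0],[0.5,0.25,0,-0.05,0,0,0],[0.5,0.25,0,-0.05,0,0,0]]'
python3 - <<'E'
from h import *
import pickle
r.capture('wrist');m=cam("wrist");s=r.sense();print(s['tcp_pos'],s['wrist_force'],s['time_s'])
cv2.imwrite("pics/r_w.png",r.capture('wrist'));pickle.dump(m,open("rw.pkl","wb"))
im=r.capture('side');cv2.imwrite("pics/r_sf.png",im);cv2.imwrite("pics/r_s.png",cv2.resize(im[170:310,210:400],None,fx=4,fy=4,interpolation=cv2.INTER_CUBIC))
cv2.imwrite("pics/r_t.png",r.capture('top'))
E
```

```text
time_s: 18.53
tcp_pos: [0.59, -0.1531, 0.0895]
ee_rot: [[-0.996, -0.092, -0.015], [-0.092, 0.996, -0.002], [0.015, -0.0, -1.0]]
wrist_force: [-2.6, -2.8, 1.4]
gripper_width: 0.48
time_s: 18.95
tcp_pos: [0.5407, -0.1573, 0.2114]
ee_rot: [[-0.996, -0.093, 0.002], [-0.093, 0.996, -0.0], [-0.002, -0.001, -1.0]]
wrist_force: [-0.4, 0.1, 0.6]
gripper_width: 0.499
time_s: 19.28
tcp_pos: [0.4646, -0.164, 0.2275]
ee_rot: [[-0.996, -0.092, 0.006], [-0.092, 0.996, 0.001], [-0.006, 0.0, -1.0]]
wrist_force: [0.2, 1.1, 0.2]
gripper_width: 0.499
[ 0.466353   -0.16402612  0.22738627] [ 0.68133757  0.09205024 -0.25471695] 19.3333
```

View pics/r_w.png

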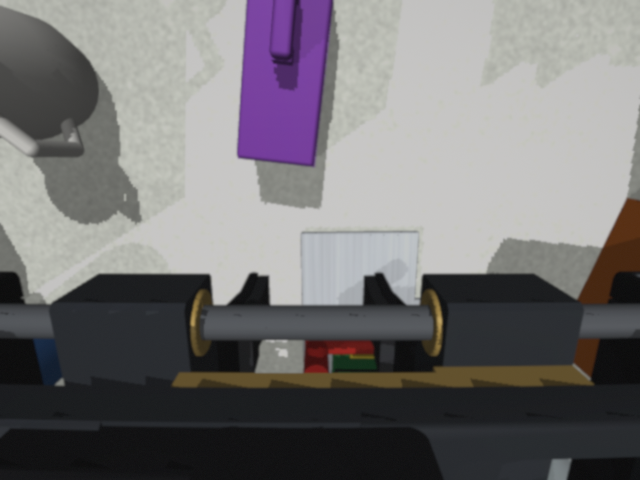

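View pics/r_s.png

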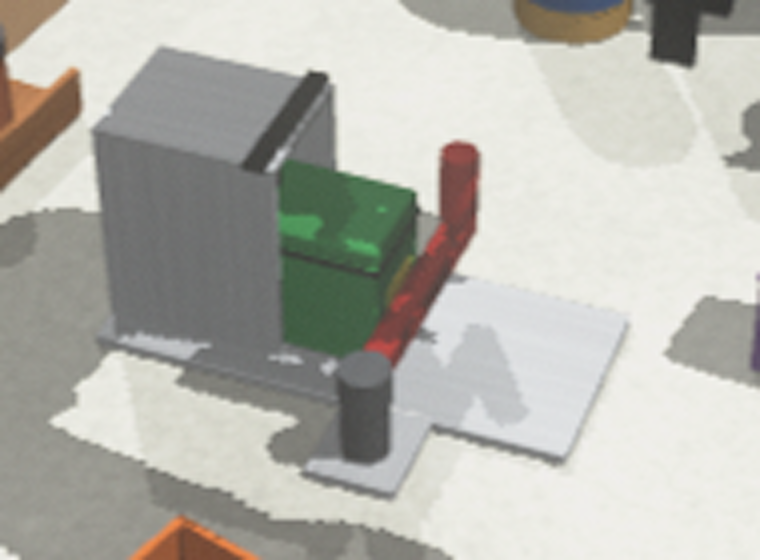

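View pics/r_t.png

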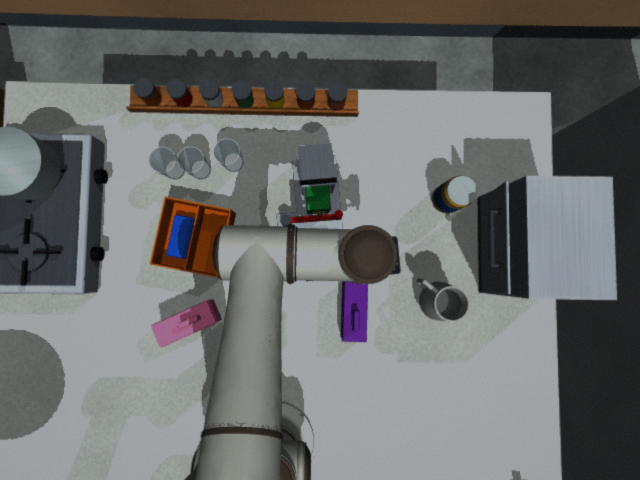

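The lever bars the caddy's front with its grip post on the far side, the caddy is under the hood, and the bystanders sit at the same pixels as before. A final numeric check:

```bash
python3 - <<'E'
from h import *
S=cam("side");T=cam("top")
s=lambda x,y:(210+x/4-.4,170+y/4-.4)
P=np.array([.5736,-.0183])
for n,c,p in(('side',S,s(460,154)),('top',T,(338.5,214.5))):
    g=plane(c,p,.105);v=g[:2]-P;print(n,g*1000,np.linalg.norm(v),np.degrees(np.arctan2(v[1],v[0]))%360-185.4)
# before/after same-image reference for the lid front edge (home check) in side
im=cv2.imread("pics/r_t.png");cv2.imwrite("pics/r_t2.png",cv2.resize(im[130:270,270:370],None,fx=5,fy=4.2,interpolation=cv2.INTER_CUBIC))
print('lid fl',plane(S,s(376,275),.08)*1000,'lid fr',plane(S,s(419,209),.08)*1000)
E
```

```text
side [ 582.11259058 -149.45076433  105.        ] 0.1314267369425226 88.31368259621578
top [ 581.70018002 -153.02970668  105.        ] 0.134972985363254 88.04057862525772
lid fl [590.07517127 -66.85603021  80.        ] lid fr [ 594.63199275 -125.86220472   80.        ]
```

View pics/r_t2.png

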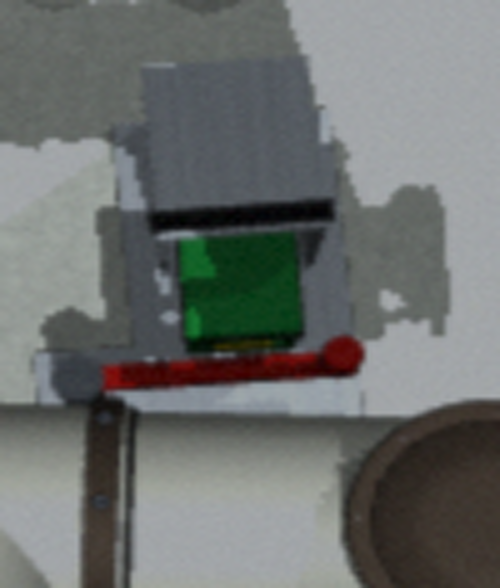

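The lever reads about 88° in both views (the limit is 83.7°), runs parallel to the hood edge and rested on its stop. The caddy's front hasn't moved. Handing in.

```bash
python3 -c "
from h import *
print(r.sense()['joint_velocities'],r.finish_job())"
```

```text
the job is handed in; nothing more can be done
[ 0.07708587  0.66697389  0.00359402 -0.05569671 -0.44472229  0.04068612] None
```

I did all the steps and handed the job in at about 19.5 s of the 67 s; no verdict was reported.

1. **Placing:** I took the caddy by its handle, set it upright on the runway about 109 mm short of home, and let go.
2. **Pushing home:** I gripped its front across the 60 mm and pushed until it stopped dead at about 15 N. I let go with the lever still open.
3. **Lever:** I swung the post through its arc until the end stop answered at 15 N, released it and backed clear.

**Last checks:**
- **Caddy:** after the push its front edge measured at dock x of about -49 mm (home is -50), 3–6 mm off the lane's centre, with yaw about 1° off. Its front had not moved when I looked again at the end.
- **Lever:** about 88° in both outside views, against a required 83.7°.
- **Bystanders:** the tumblers, jug and tin looked unmoved in the last pictures; I did not measure them.
- **Robot:** the wrist force was near zero, with the arm well clear.

**What disagreed:**
- **Dock yaw:** readings scattered between 4.6° and 5.9°.
- **Caddy position:** one wrist view, taken while I still held the caddy, put it about 7 mm short. The view after letting go, measured on the plate, put it home.
- **Lever angle:** the gripper's own position gave 91.8° at the stop, against 88° from the cameras.

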